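# Change the seed dishes on the shaker

## Task

Swing the shaker's red cam lever out to free its clamp bar, take every sprouted dish out from under the back lip and lay it flat in the grey tray, not stacked, and load every fresh dish from the bench into a nest of its own: tilt its back edge under the lip, then lower the front until it lies flat in the nest. With all fresh dishes in and the sprouted ones out, swing the lever fully back to clamp them, and only then press the green start button; keep the dishes the right way up and do not move the other things on the bench.

Things in the scene. Friction and masses are not known exactly. Their poses are not given: they have to be found in the camera images.
- fresh1_mid (a point): Fresh dish 1 of up to 3 (None at the start: absent): closed, clear square dish 60 x 60 mm, 16 mm high, 50 g, four compartments with seeds on white paper, orange tag. Flat on the bench left of the shaker. This point is its centre, 8 mm above its underside; z is its upward axis, x and y are square to its sides. Any of the four ways round will do.
- fresh2_mid (a point): Fresh dish 2 of up to 3 (None at the start: absent): closed, clear square dish 60 x 60 mm, 16 mm high, 50 g, four compartments with seeds on white paper, orange tag. Flat on the bench left of the shaker. This point is its centre, 8 mm above its underside; z is its upward axis, x and y are square to its sides. Any of the four ways round will do.
- fresh3_mid (a point): Fresh dish 3 of up to 3 (None at the start: absent): closed, clear square dish 60 x 60 mm, 16 mm high, 50 g, four compartments with seeds on white paper, orange tag. Flat on the bench left of the shaker. This point is its centre, 8 mm above its underside; z is its upward axis, x and y are square to its sides. Any of the four ways round will do.
- sprouted1_mid (a point): Sprouted dish that starts clamped in the left nest (two or all three of these are there; None at the start: absent): same 60 x 60 x 16 mm dish with green seedlings and a green tag. This point is its centre, 8 mm above its underside; axes as for the fresh dishes.
- sprouted2_mid (a point): Sprouted dish that starts clamped in the middle nest (two or all three of these are there; None at the start: absent): same 60 x 60 x 16 mm dish with green seedlings and a green tag. This point is its centre, 8 mm above its underside; axes as for the fresh dishes.
- sprouted3_mid (a point): Sprouted dish that starts clamped in the right nest (two or all three of these are there; None at the start: absent): same 60 x 60 x 16 mm dish with green seedlings and a green tag. This point is its centre, 8 mm above its underside; axes as for the fresh dishes.
- shaker: Orbital shaker, white housing 250 (x) x 310 (y) x 68 mm, fixed; aluminium platform on it, top 85 mm above the bench. Origin under the housing's centre (10 mm behind it); x to the back (away from the robot at zero yaw), y left, z up. Three dish nests in a row along y, 94 mm apart; behind them a rail with a lip, in front a sill and the clamp bar; lever and start button at the front.
- nest_left (a point): Left nest: centre of its flat floor, 85 mm above the bench; axes as the shaker's. Its cavity is 66 mm long: the back rail's face is at x = +33 mm, the front sill (9 mm high, 6 mm thick) at x = -33 mm. The rail's fixed lip overhangs the nest from x = +24 mm, underside 22 mm, top 26 mm above the floor.
- nest_mid (a point): Middle nest, same shape and axes. Lip to sill is only 57 mm, so a level dish cannot drop in: back edge first, tilted about 20 degrees, then levelled. Corner guides 9 mm high stand 65 mm apart in y (2.5 mm play a side); from x = -22 to +18 mm the sides are open for fingers, 34 mm to the next dish.
- nest_right (a point): Right nest, same shape and axes. Clamp bar in front of all nests: clamped, its face is at x = -27.5 mm and holds a dish against the back rail; its own lip reaches to x = -21.5 mm, 18 to 22 mm above the floor. Freed, the bar stands 18 mm farther forward (lip edge x = -39.5 mm, top 22 mm high: a dish must tilt about 20 degrees to pass over it).
- cam_lever (a joint): Red cam lever of the clamp bar, turning in the level plane about a vertical pivot; 0 = clamped (handle along the bar, pointing to nest +y), 1.57 = freed (handle swung a quarter turn, counter-clockwise from above, to point to nest -x, towards the robot). Starts clamped. Its eccentric moves the bar; stays where left; about 2 N at the knob.
- lever_knob (a point): Centre of the lever's upright round red knob (20 mm diameter, 34 mm tall, this point 2 mm above its mid-height; its top is 15 mm above this point; the handle's arm ends 19 mm below this point). 70 mm from the pivot.
- lever_pivot (a point): Point on the lever's vertical turning axis at the height of lever_knob; axes parallel to the nests'.
- start (a joint): Green start button on the shaker's front ledge: 0 = up, 0.006 m = fully down; springs back, about 5 N fully down. It starts the shaker's timer; nothing moves at once.
- start_top (a point): Centre of the top of the green start button (22 mm diameter, facing up).
- tray: Grey shallow tray, fixed, for sprouted dishes: 250 (x) x 150 (y) mm outside, walls 3 mm thick and 14 mm high, floor 3 mm thick. Origin: centre of its underside, on the bench.
- wash_bottle: White wash bottle with blue cap, 70 mm diameter, 225 mm high; not part of the job. Origin: under its centre.
- round_dish: Round clear dish of seeds, 86 mm diameter, 14 mm high; not part of the job. Origin: under its centre.
- forceps: Steel forceps, 120 mm long, lying flat; not part of the job. Origin: under its centre.
- marker: Blue marker pen, 140 mm long, lying flat; not part of the job. Origin: under its centre.
- beaker: Glass beaker, 68 mm diameter, 90 mm high; not part of the job. Origin: under its centre.
- filter_papers: Pack of round filter papers, 90 mm diameter, 12 mm high; not part of the job. Origin: under its centre.
- big_dish: Larger clear square dish, 100 x 100 x 16 mm; not part of the job. Origin: under its centre.
- seed_jar: Seed jar with orange cap, 60 mm diameter, 85 mm high; not part of the job. Origin: under its centre.
Not all that is in view belongs to the job. Leave any yellow look-alike of the part that bears sprouted1_mid alone. Leave any purple or yellow look-alike of the part that bears fresh3_mid alone.

How it is judged:
By the outcome, as a careful person would: the job done as asked, in the order asked, and still so for the second after the job is handed in, with the robot touching nothing.
Of fresh1, fresh2, fresh3 only 2 to 3 are there at a start; the rules pass over those that are not, and their reading is None.
Of sprouted1, sprouted2, sprouted3 only 2 to 3 are there at a start; the rules pass over those that are not, and their reading is None.
At some moment in a run one of fresh1, fresh2, fresh3 may be knocked a few centimetres aside while the robot is not near it.
Once in a run the grip may slacken for a moment while it holds something.
It also fails if it takes over 210 s, if anything falls off the work surface, if the arm or the gripper's body presses on something with over 40 N, if the wrist force passes 120 N, or if a joint passes its speed limit or range.

## Robot

A 6-joint arm with a two-finger parallel gripper is mounted at the origin on the work surface. World frame = base frame: x ahead of the robot, y to its left, z up, the work surface at z = 0. Lengths are in m, angles in degrees, forces in N, time in s.
With the tool pointing down it reaches from about 0.275 to 0.725 m from the base axis. Payload 5.6 kg.
Tool frame: the origin (TCP) lies midway between the tips of the shut fingers; the grasp point (between the pads) lies 19 mm behind it; z points along the fingers, y is the direction in which the jaws open and shut (so a half turn about z gives the same grasp; the last joint's range is limited). The gripper opens to 85 mm and grips with 20 to 120 N. Pads are 22 mm wide; open, the fingers measure 114 mm over their backs; the gripper's body (76 mm by 85 mm) begins 54 mm behind the grasp point. The pads swing forward as they close: fully open they stand 13 mm farther back than shut.
Start: joints at [84.087, 14.616, 6.199, 0, -81.583, -16.306], TCP at [0.208, 0.509, 0.231] pointing down, gripper open.
Joint ranges: [-168.99, 168.99], [-69.2, 112.95], [-62.41, 85.93], [-164.36, 98.24], [-168.68, -3.75], [-174.98, 174.98]. Speed limits (degrees/s): [147.25, 147.25, 180, 180, 180, 180].

## Interface

Orientations are given as [roll, pitch, yaw] about the fixed x, y, z axes, in that order (R = Rz(yaw) Ry(pitch) Rx(roll)).
In Python, from workcell import arm gives the robot as it stands.
- The arm moves only by the tool jog_arm, never from a script. Its arguments are lists of equal length, an entry for each row: "xyz": the shift along the tool's x, y, z in mm, a list of three; "rotation": the turn, a rotation vector about the tool's x, y, z in rad, a list of three; "fingers": the finger opening in mm, from 0 to 85.4. In form: {"xyz": [[dx, dy, dz], ...], "rotation": [[ax, ay, az], ...], "fingers": [fingers, ...]}. A call has 1 to 10 rows; each row is the pose to reach, as a shift and turn from the pose measured when the call began, along the tool's axes at that moment; what a row does not reach only later rows make up. A row lasts 1/8 s, in which the tool goes at most 62.5 mm and 10.7 degrees, less where a joint would pass 70% of its speed; a pose out of reach is approached as far as the arm can. A call with a gripper value outside its range is refused whole. The fingers move at their own pace and stop on an object; "force" is the grip in N (left out, the last holds). Time passes only in rows, so rows that repeat a pose let the fingers close. It gives the time, the measured TCP pose, the force and the opening at its end, in the units of the state.
- arm.state(): the state, without advancing time (a new reading comes with each control period).
- arm.camera(name): name is "side" or "top" or "wrist"; returns a dict with "color" (480x640x3 uint8, blue, green, red), "z_map" (480x640 float32, m along the optical axis (not along the pixel's ray), 0 where there is no reading), "fx", "fy", "cx", "cy" (pixels), "R" (3x3) and "t" (3): a world point X has camera coordinates R X + t. Camera axes: x right, y down, z forward; pixel columns grow to the right and rows downward; lengths in m; the calibration is good to about 2 mm. A picture is of the moment at which its call begins.
- arm.hand_in(): hands the job in, once; it reports no verdict.
The state is a dict: "time_s": time; "qpos": joint angles; "qvel": joint speeds; "joint_efforts": joint torques, N m; "eef_pos": TCP position; "tcp_rot": TCP orientation; "ft_force": force on the tool from outside, world axes, zero at the start; "ft_torque": the same for the moment, N m; "finger_gap": finger opening in m.
Only numpy, scipy, OpenCV 4.12 (cv2) and the standard library are available. Lean on these libraries where they do the work, as an engineer would, in place of code of your own. Each camera call takes 0.05 s, during which the arm holds its last target. There are 200 camera calls.

## Working session

There is one attempt and no reset: what is moved stays moved. The work goes in short steps, Python scripts to look and compute and a tool call to move; the robot and the scene stay as the last step left them, time stands still between calls to the robot, and variables do not carry over. Pictures are saved under pics/ and viewed, about 12 in all and at most 16, crops included, and the job is handed in when it is done.

Besides the shell and the picture viewer there is one more tool, called by a JSON object that holds its "fn" and its "kwargs", one argument or row to a line. jog_arm: Moves the arm, as the interface text tells. Its arguments: {"type":"object","properties":{"xyz":{"type":"array"},"rotation":{"type":"array"},"fingers":{"type":"array"},"force":{"type":"number"}},"required":["xyz","rotation","fingers"]}

```bash
mkdir -p pics; ls
python3 - <<'E'
from workcell import arm
import cv2,json
s=arm.state();print(s)
for n in("top","side"):
    c=arm.camera(n);cv2.imwrite(f"pics/{n}0.png",c["color"]);print(n,c["fx"],c["fy"],c["cx"],c["cy"],c["R"],c["t"])
E
```

```text
pics
{'time_s': 0.0, 'qpos': array([ 8.40854848e+01,  1.46515791e+01,  6.13024818e+00, -2.68246190e-02,
       -8.15842059e+01, -1.63060221e+01]), 'qvel': array([ 0.08696172,  0.02710579,  0.04568338,  0.01688182,  0.12688493,
       -0.00638698]), 'joint_efforts': array([ 1.50989476e-03, -3.86632383e+01,  2.37944144e+01,  5.36537021e+00,
       -6.11401862e-03, -2.21362257e-06]), 'eef_pos': array([0.20775735, 0.50870357, 0.23040738]), 'tcp_rot': array([ 1.79891259e+02, -4.17013595e-03, -2.22244837e+01]), 'ft_force': array([ 0.87986012,  0.35106933, -0.30635855]), 'ft_torque': array([ 0.00156541, -0.0171672 ,  0.05246354]), 'finger_gap': 0.0852978168743034}
top 480.2193402178453 480.2193402178453 321.0870615755052 250.85816816969492 [[-0.01370727 -0.99986209 -0.00937661]
 [-0.99116827  0.0148239  -0.13177904]
 [ 0.13189987  0.00748747 -0.99123477]] [0.01698546 0.56267019 1.27527803]
side 543.8983151322277 543.8983151322277 316.3771640500737 238.39452597458703 [[ 0.96973593 -0.24318477  0.02175748]
 [-0.1486161  -0.65862573 -0.73764856]
 [ 0.19371493  0.7120908  -0.67483421]] [-0.55139185  0.15967495  1.2918454 ]
```

View pics/top0.png

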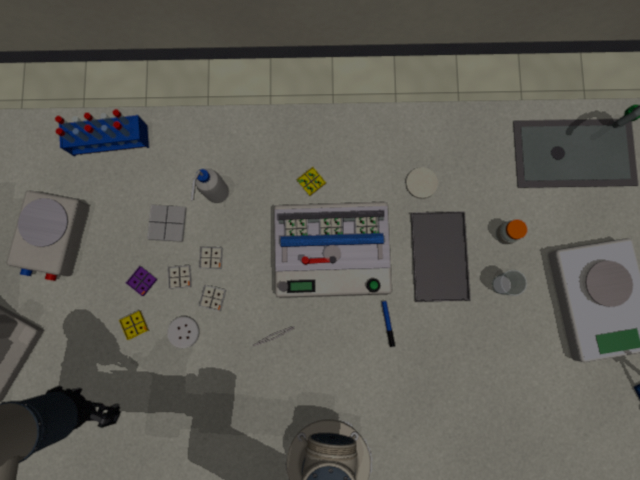

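View pics/side0.png

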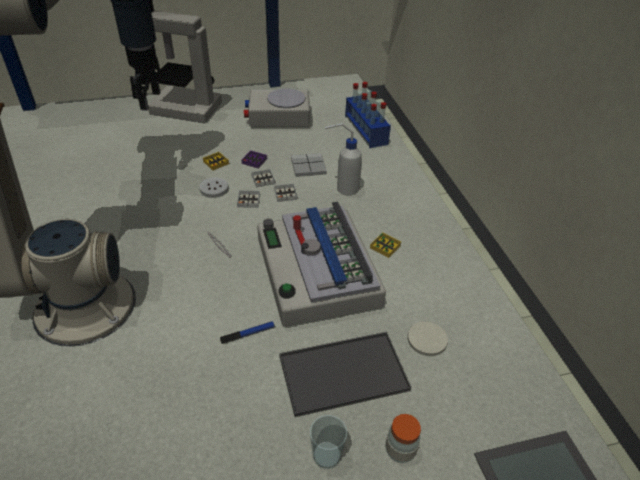

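List of look-alikes. The fresh dishes (white with tags) are at top-image pixels (210,257), (180,276) and (212,297). Not wanted: yellow dishes (311,181) and (134,325), purple dish (141,280), big dish (167,222) and round dish (183,331). The sprouted dishes sit at (297,226), (331,226) and (367,225), so all six job dishes are present. I'll check this in one close crop.

```bash
cat > lib.py <<'E'
import numpy as np,cv2
from workcell import arm
from scipy.spatial.transform import Rotation as Ro
def cast(c,uv,z):
    d=np.array([(uv[0]-c["cx"])/c["fx"],(uv[1]-c["cy"])/c["fy"],1.]);o=-c["R"].T@c["t"];d=c["R"].T@d
    return o+d*(z-o[2])/d[2]
def proj(c,X):
    p=c["R"]@np.asarray(X)+c["t"];return np.array([c["fx"]*p[0]/p[2]+c["cx"],c["fy"]*p[1]/p[2]+c["cy"]])
def blobs(c,mask,z,amin=20):
    n,l,st,ce=cv2.connectedComponentsWithStats(mask.astype(np.uint8))
    for i in range(1,n):
        if st[i,4]>=amin:
            ct=cv2.findContours((l==i).astype(np.uint8),0,2)[0][0]
            print(st[i].tolist(),ce[i].round(1),cast(c,ce[i],z).round(4),"rect",[np.round(v,1) for v in cv2.minAreaRect(ct)])
def hsv(c): return cv2.cvtColor(c["color"],cv2.COLOR_BGR2HSV)
def plan(*tg):
    "targets (x,y,z[mm],rpy deg): shifts mm and rotvecs from the pose now, tool axes"
    s=arm.state();p=s["eef_pos"]*1e3;R=Ro.from_euler("xyz",s["tcp_rot"],degrees=True)
    print("t",round(s["time_s"],2),"pos",p.round(1),"rpy",s["tcp_rot"].round(1),"gap",round(s["finger_gap"]*1e3,1),"F",s["ft_force"].round(1))
    for x,y,z,rpy in tg:
        q=(R.inv()*Ro.from_euler("xyz",rpy,degrees=True)).as_rotvec()
        print((x,y,z,rpy),"->",R.inv().apply(np.array([x,y,z])-p).round(1).tolist(),q.round(3).tolist())
E
python3 - <<'E'
from lib import *
c=arm.camera("top");h=hsv(c);im=c["color"]
a=cv2.resize(im[190:310,150:230],None,fx=5,fy=5,interpolation=2);b=cv2.resize(im[190:310,265:400],None,fx=5,fy=5,interpolation=2)[:600]
b=cv2.resize(b,(400,356));a=cv2.resize(a,(400,600))
o=np.zeros((600,800,3),np.uint8);o[:,:400]=a;o[:356,400:]=b;cv2.imwrite("pics/crop.png",o)
H,S,V=h[...,0],h[...,1],h[...,2]
print("red");blobs(c,((H<8)|(H>172))&(S>150)&(V>80),.12)
print("green");blobs(c,(H>50)&(H<80)&(S>120)&(V>60),.09,8)
print("blue");blobs(c,(H>100)&(H<125)&(S>130)&(V>50),.107,40)
for n,(x0,y0,x1,y1) in dict(f=(150,240,230,312)).items():
    m=np.zeros(V.shape,bool);m[y0:y1,x0:x1]=(V>155)[y0:y1,x0:x1];print(V[y0:y1,x0:x1].mean());blobs(c,m,.008,30)
z=c["z_map"];ys,xs=np.mgrid[:480,:640]
P=np.stack([(xs-c["cx"])/c["fx"]*z,(ys-c["cy"])/c["fy"]*z,z],-1)-c["t"];P=P@c["R"]
np.save("P.npy",P);hz=P[...,2]
print("housing");m=(hz>.055)&(hz<.2)&(ys>195)&(ys<310)&(xs>255)&(xs<400);blobs(c,m,.068,500)
print("tray");m=(im.max(2)<75)&(ys>200)&(ys<310)&(xs>403)&(xs<475);blobs(c,m,.008,500)
E
```

```text
red
[113, 110, 6, 6, 27] [115.5 112.1] [0.9342 0.5527 0.12  ] rect [array([115.5, 112. ]), array([4.9, 4.9]), np.float64(45.0)]
[84, 113, 6, 6, 27] [ 86.6 115.3] [0.9267 0.6299 0.12  ] rect [array([ 86.5, 115. ]), array([4.9, 4.9]), np.float64(45.0)]
[55, 116, 7, 6, 29] [ 57.9 118.5] [0.9191 0.7064 0.12  ] rect [array([ 58. , 118.5]), array([4.9, 4.9]), np.float64(45.0)]
[113, 122, 7, 6, 28] [116.1 124.4] [0.8999 0.5496 0.12  ] rect [array([116. , 124.5]), array([4.9, 4.9]), np.float64(45.0)]
[85, 125, 6, 6, 28] [ 87.2 127.5] [0.8925 0.6265 0.12  ] rect [array([ 87. , 127.5]), array([4.9, 4.9]), np.float64(45.0)]
[56, 128, 6, 6, 26] [ 58.3 130.7] [0.8851 0.7032 0.12  ] rect [array([ 58.3, 130.8]), array([4.2, 4.9]), np.float64(45.0)]
[302, 257, 28, 7, 125] [314.1 260.1] [0.5284 0.0264 0.12  ] rect [array([315.5, 260. ]), array([ 6., 27.]), np.float64(90.0)]
[45, 274, 9, 6, 46] [ 49.2 276.5] [0.4963 0.704  0.12  ] rect [array([ 49. , 276.5]), array([5., 8.]), np.float64(90.0)]
green
[291, 282, 21, 8, 112] [300.8 285.6] [0.4655 0.0624 0.09  ] rect [array([300.9, 285.8]), array([ 7. , 1
[... 524 characters left out ...]
.float64(90.0)]
[281, 233, 103, 14, 989] [331.9 239.6] [ 0.5827 -0.02    0.107 ] rect [array([331.9, 239.4]), array([ 10.2, 102.2]), np.float64(88.2)]
[20, 269, 11, 6, 51] [ 25.1 271.7] [0.5106 0.7749 0.107 ] rect [array([ 25. , 271.5]), array([ 5., 10.]), np.float64(90.0)]
[382, 302, 9, 29, 123] [386.2 315.8] [ 0.3849 -0.1547  0.107 ] rect [array([386.3, 315.9]), array([29. ,  4.1]), np.float64(78.7)]
109.8328125
housing
[274, 201, 118, 96, 10609] [332.2 249. ] [ 0.5633 -0.0209  0.068 ] rect [array([332.1, 248.9]), array([ 92.4, 116.3]), np.float64(88.2)]
tray
[410, 212, 60, 90, 4949] [439.3 256.5] [ 0.546  -0.3197  0.008 ] rect [array([439.6, 256.3]), array([89.6, 56.4]), np.float64(87.8)]
```

View pics/crop.png

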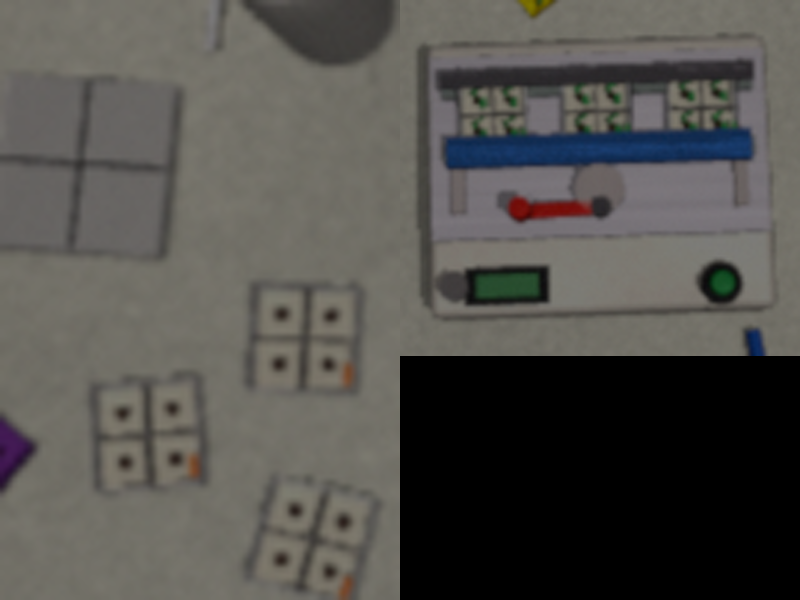

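The crop confirms the choice. The three fresh dishes have dark seeds on white and orange tags, and the three sprouted ones have green seedlings behind the blue bar. The red knob is at about (305,260), the pivot at (332,259) and the button at (374,285). Next I'll work out a viewing pose that covers the fresh dishes and the shaker.

Run:
```python
from lib import *
c=arm.camera("wrist");p=-c["R"].T@c["t"];print(p,c["R"].round(3),c["fx"],c["cx"],c["cy"])
c=arm.camera("top")
for n,u,z in[("f",(211,257),.012),("f",(180,276),.012),("f",(212,297),.012),("knob",(305.4,260),.13),("piv",(332.5,259.2),.12),("btn",(373.7,285),.08)]:print(n,cast(c,u,z))
P=np.load("P.npy")
for u in[(305,260),(304,259),(373,285),(333,260),(331,239),(331,225),(297,226),(340,275),(332,206)]:print(u,P[u[1],u[0]].round(3))
plan((400,310,380,(180,0,0)),(480,-20,380,(180,0,0)))
```

```text
[0.2731343  0.48300924 0.37288476] [[-0.378 -0.926  0.002]
 [-0.89   0.364  0.275]
 [-0.256  0.102 -0.961]] 340.0843374633353 322.45131065366456 238.10443273782536
f [0.55354307 0.31623148 0.012     ]
f [0.5017061  0.40155501 0.012     ]
f [0.44239253 0.31162842 0.012     ]
knob [0.5277594  0.04827417 0.13      ]
piv [ 0.5299344  -0.02054552  0.12      ]
btn [ 0.46501779 -0.1278033   0.08      ]
(305, 260) [0.527 0.049 0.134]
(304, 259) [0.53  0.052 0.136]
(373, 285) [ 0.464 -0.124  0.096]
(333, 260) [ 0.529 -0.022  0.11 ]
(331, 239) [ 0.584 -0.018  0.108]
(331, 225) [ 0.624 -0.019  0.094]
(297, 226) [0.623 0.071 0.09 ]
(340, 275) [ 0.493 -0.04   0.069]
(332, 206) [ 0.681 -0.022  0.067]
t 0.25 pos [207.9 509.  230.9] rpy [179.9  -0.  -22.2] gap 85.3 F [-0.3  0.1  0.3]
(400, 310, 380, (180, 0, 0)) -> [253.1, 111.7, -149.0] [0.001, 0.0, -0.388]
(480, -20, 380, (180, 0, 0)) -> [452.0, 386.9, -148.8] [0.001, 0.0, -0.388]
```

Run:
```python
from lib import *
plan((570,330,250,(180,0,0)))
```

```text
t 0.25 pos [207.9 509.  230.9] rpy [179.9  -0.  -22.2] gap 85.3 F [-0.3  0.1  0.3]
(570, 330, 250, (180, 0, 0)) -> [402.9, 28.7, -19.1] [0.001, 0.0, -0.388]
```

{"fn": "jog_arm", "kwargs": {
  "xyz": [
    [403,29,-19],
    [403,29,-19],
    [403,29,-19],
    [403,29,-19],
    [403,29,-19],
    [403,29,-19],
    [403,29,-19],
    [403,29,-19],
    [403,29,-19]
  ],
  "rotation": [
    [0,0,-0.388],
    [0,0,-0.388],
    [0,0,-0.388],
    [0,0,-0.388],
    [0,0,-0.388],
    [0,0,-0.388],
    [0,0,-0.388],
    [0,0,-0.388],
    [0,0,-0.388]
  ],
  "fingers": [85,85,85,85,85,85,85,85,85]
}}

```text
time_s: 1.38
eef_pos: [0.5698, 0.3298, 0.2495]
tcp_rot: [179.9, 0.1, -0.0]
ft_force: [-0.1, -0.0, 0.8]
finger_gap: 0.085
```

Run:
```python
from lib import *
c=arm.camera("wrist");cv2.imwrite("pics/w1.png",c["color"]);h=hsv(c);np.savez("w1.npz",**c)
print("orange");blobs(c,(h[...,0]>4)&(h[...,0]<20)&(h[...,1]>140)&(h[...,2]>80),.012,6)
print("white");m=(h[...,1]<50)&(h[...,2]>140);blobs(c,m,.008,60)
plan((600,-20,250,(180,0,1)))
```

```text
orange
[352, 235, 3, 10, 23] [352.8 239.3] [0.5296 0.2943 0.012 ] rect [array([353. , 239.5]), array([2., 9.]), np.float64(0.0)]
[280, 275, 3, 9, 23] [281.1 278.8] [0.4802 0.3794 0.012 ] rect [array([281., 279.]), array([8., 2.]), np.float64(90.0)]
[176, 295, 5, 7, 14] [178.3 298.2] [0.4547 0.5059 0.012 ] rect [array([178.4, 298.3]), array([1.8, 7.2]), np.float64(36.9)]
[349, 326, 5, 8, 17] [351.1 329.9] [0.4107 0.2935 0.012 ] rect [array([351.1, 329.7]), array([1.9, 7.6]), np.float64(18.4)]
white
[0, 0, 114, 162, 10596] [46.7 56.1] [0.7225 0.6098 0.008 ] rect [array([56.5, 80.5]), array([161., 113.]), np.float64(90.0)]
[142, 0, 498, 412, 78131] [413.  172.2] [0.6063 0.2289 0.008 ] rect [array([390.5, 205.5]), array([411., 497.]), np.float64(90.0)]
[375, 0, 19, 20, 210] [382.1   6.7] [0.7664 0.271  0.008 ] rect [array([384. ,   9.5]), array([19., 18.]), np.float64(90.0)]
[413, 80, 21, 10, 93] [422.8  84. ] [0.6965 0.2253 0.008 ] rect [array([423. ,  84.5]), array([ 9., 20.]), np.float64(90.0)]
[227, 83, 30, 47, 619] [245.3 105.2] [0.6759 0.411  0.008 ] rect [array([241.5, 106. ]), ar
[... 2562 characters left out ...]
ray([19.6, 14.6]), np.float64(14.0)]
[332, 311, 19, 16, 123] [338.9 319. ] [0.4238 0.3089 0.008 ] rect [array([341. , 319.6]), array([15.8, 14.3]), np.float64(16.7)]
[206, 338, 99, 71, 3750] [252.2 372.7] [0.3445 0.4226 0.008 ] rect [array([254.9, 378.2]), array([97.7, 68. ]), np.float64(10.3)]
[84, 427, 67, 53, 2299] [120.7 458.2] [0.2002 0.6202 0.008 ] rect [array([117., 453.]), array([52., 66.]), np.float64(90.0)]
[494, 432, 67, 48, 2073] [525.3 460.7] [0.1942 0.0356 0.008 ] rect [array([527. , 455.5]), array([47., 66.]), np.float64(90.0)]
t 1.43 pos [569.4 330.2 249.9] rpy [180.   0.   0.] gap 84.6 F [ 0.1  0.5 -0. ]
(600, -20, 250, (180, 0, 1)) -> [30.3, 350.2, 0.1] [0.001, 0.0, -0.017]
```

View pics/w1.png

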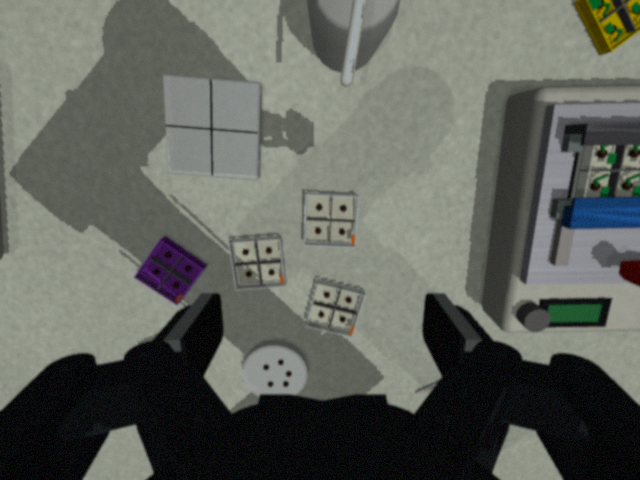

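Wrist view: fresh A is at pixel (329,218), B at (258,261) and C at (333,306). The purple dish is separate at (171,270). Next I'll look at the shaker.

{"fn": "jog_arm", "kwargs": {
  "xyz": [
    [30,350,0],
    [30,350,0],
    [30,350,0],
    [30,350,0],
    [30,350,0],
    [30,350,0],
    [30,350,0],
    [30,350,0]
  ],
  "rotation": [
    [0,0,-0.017],
    [0,0,-0.017],
    [0,0,-0.017],
    [0,0,-0.017],
    [0,0,-0.017],
    [0,0,-0.017],
    [0,0,-0.017],
    [0,0,-0.017]
  ],
  "fingers": [85,85,85,85,85,85,85,85]
}}

```text
time_s: 2.42
eef_pos: [0.5994, -0.0187, 0.2504]
tcp_rot: [180.0, 0.0, 1.1]
ft_force: [0.5, 1.3, 1.0]
finger_gap: 0.0849
```

Run:
```python
from lib import *
c=arm.camera("wrist");cv2.imwrite("pics/w2.png",c["color"][:420]);h=hsv(c);np.savez("w2.npz",**c);H,S,V=[h[...,i] for i in range(3)]
print("red");blobs(c,((H<8)|(H>172))&(S>150)&(V>60),.135,20)
print("green");blobs(c,(H>50)&(H<80)&(S>120)&(V>60),.09,50)
print("blue");blobs(c,(H>100)&(H<125)&(S>130)&(V>50),.107,100)
print(arm.state()["eef_pos"])
```

```text
red
[228, 288, 85, 39, 1374] [261.5 301.5] [0.5401 0.0311 0.135 ] rect [array([267.8, 298.5]), array([32.6, 87.5]), np.float64(69.8)]
green
[233, 186, 7, 9, 50] [236.5 189.9] [0.6262 0.0584 0.09  ] rect [array([236., 190.]), array([8., 6.]), np.float64(90.0)]
[306, 186, 7, 10, 50] [309.4 190.2] [ 0.6272 -0.0065  0.09  ] rect [array([309.6, 190. ]), array([9.2, 5.8]), np.float64(74.1)]
[414, 187, 7, 9, 54] [417.  190.9] [ 0.6283 -0.1023  0.09  ] rect [array([417., 191.]), array([8., 6.]), np.float64(90.0)]
[446, 187, 7, 9, 51] [449.  190.9] [ 0.6289 -0.1308  0.09  ] rect [array([449., 191.]), array([8., 6.]), np.float64(90.0)]
[204, 217, 7, 10, 55] [207.3 221.4] [0.5969 0.0865 0.09  ] rect [array([207. , 221.5]), array([9., 6.]), np.float64(90.0)]
[235, 217, 7, 10, 51] [238.6 221.5] [0.5973 0.0579 0.09  ] rect [array([238. , 221.5]), array([9., 6.]), np.float64(90.0)]
[338, 218, 7, 9, 50] [341.2 221.9] [ 0.5987 -0.0357  0.09  ] rect [array([341., 222.]), array([8., 6.]), np.float64(90.0)]
[443, 218, 6, 9, 51] [445.5 222.1] [ 0.6004 -0.1311  0.09  ] rect [array([445.5, 222. ]), array([8., 5.]), np.float64(90.0)]
[221, 328, 48, 17, 783] [245.1 336.1] [0.4787 0.0572 0.09  ] rect [array([244.5, 336. ]), array([16., 47.]), np.float64(90.0)]
[413, 341, 18, 19, 229] [421.3 350.6] [ 0.4652 -0.1224  0.09  ] rect [array([420.7, 350.9]), array([17.4, 14.8]), np.float64(63.4)]
blue
[169, 228, 306, 31, 8761] [320.7 243.1] [ 0.5833 -0.0174  0.107 ] rect [array([321.5, 243. ]), array([ 30., 305.]), np.float64(90.0)]
[425, 357, 13, 38, 323] [430.7 374.3] [ 0.45   -0.1285  0.107 ] rect [array([431.4, 375.4]), array([36.7, 10.7]), np.float64(86.3)]
[ 0.59945462 -0.01839763  0.25036291]
```

View pics/w2.png

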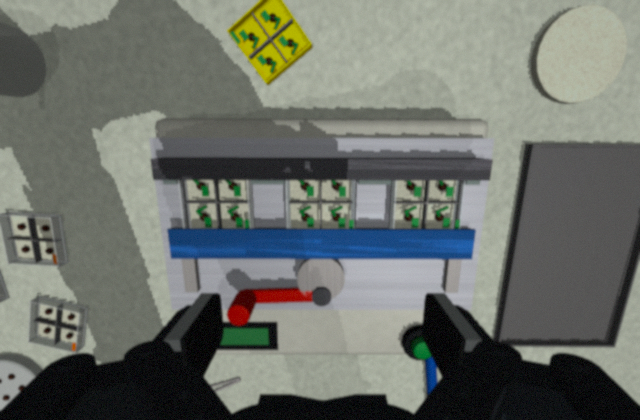

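The shaker yaw is about 1°, with the bar at (0.583,-0.018). The knob top is at pixel (238,315), the pivot at (321,296) and the dish dividers at about u = 218, 321 and 427.

Run:
```python
from lib import *
c=np.load("w2.npz");print("knob",cast(c,(238,315),.136),"piv",cast(c,(321,296),.112))
P=np.load("P.npy");print(P[255:265,300:310,2].round(3).max())
for u in(215,218,221,321,427,430):print(u,cast(c,(u,205),.1)[:2])
plan((528,49,180,(180,0,1)),(528,49,109,(180,0,1)))
```

```text
knob [0.52774809 0.05094857 0.136     ] piv [ 0.53495553 -0.01853476  0.112     ]
0.142
215 [0.61411442 0.07523816]
218 [0.61416408 0.07262753]
221 [0.61421375 0.07001684]
321 [ 0.61586983 -0.01703803]
427 [ 0.61762657 -0.10938378]
430 [ 0.61767631 -0.11199835]
t 2.48 pos [599.5 -18.4 250.4] rpy [180.    0.    1.1] gap 84.8 F [-0.5 -0.8  0.1]
(528, 49, 180, (180, 0, 1)) -> [-70.1, -68.8, 70.4] [0.0, 0.0, 0.002]
(528, 49, 109, (180, 0, 1)) -> [-70.1, -68.8, 141.4] [0.0, 0.0, 0.002]
```

{"fn": "jog_arm", "kwargs": {
  "xyz": [
    [-70,-69,70],
    [-70,-69,70],
    [-70,-69,70],
    [-70,-69,110],
    [-70,-69,141],
    [-70,-69,141],
    [-70,-69,141],
    [-70,-69,141],
    [-70,-69,141],
    [-70,-69,141]
  ],
  "rotation": [
    [0,0,0],
    [0,0,0],
    [0,0,0],
    [0,0,0],
    [0,0,0],
    [0,0,0],
    [0,0,0],
    [0,0,0],
    [0,0,0],
    [0,0,0]
  ],
  "fingers": [55,55,55,55,55,15,15,15,15,15],
  "force": 30
}}

```text
time_s: 3.72
eef_pos: [0.5298, 0.0511, 0.1113]
tcp_rot: [-179.8, -0.2, 1.1]
ft_force: [0.9, 5.2, -2.3]
finger_gap: 0.0189
```

{"fn": "jog_arm", "kwargs": {
  "xyz": [
    [-12,1,0],
    [-24,4,0],
    [-35,9,0],
    [-45,16,0],
    [-54,25,0],
    [-61,35,0],
    [-66,46,0],
    [-69,58,0],
    [-70,71,0],
    [-70,73,0]
  ],
  "rotation": [
    [0,0,0],
    [0,0,0],
    [0,0,0],
    [0,0,0],
    [0,0,0],
    [0,0,0],
    [0,0,0],
    [0,0,0],
    [0,0,0],
    [0,0,0]
  ],
  "fingers": [15,15,15,15,15,15,15,15,15,15]
}}

```text
time_s: 4.97
eef_pos: [0.4588, -0.0204, 0.1111]
tcp_rot: [-179.4, -0.0, 1.1]
ft_force: [-13.1, 19.7, 3.4]
finger_gap: 0.0189
```

{"fn": "jog_arm", "kwargs": {
  "xyz": [
    [0,0,0],
    [0,0,0],
    [0,0,-50],
    [0,0,-89],
    [50,0,-89],
    [110,0,-89],
    [145,0,-89],
    [145,0,-89],
    [145,0,-89]
  ],
  "rotation": [
    [0,0,0],
    [0,0,0],
    [0,0,0],
    [0,0,0],
    [0,0,0],
    [0,0,0],
    [0,0,0],
    [0,0,0],
    [0,0,0]
  ],
  "fingers": [50,50,72,72,72,72,72,72,72]
}}

```text
time_s: 6.1
eef_pos: [0.6037, -0.0189, 0.2006]
tcp_rot: [-179.5, -0.1, 1.0]
ft_force: [-0.3, 0.1, -0.2]
finger_gap: 0.0721
```

Run:
```python
from lib import *
c=arm.camera("wrist");np.savez("w3.npz",**c);cv2.imwrite("pics/w3.png",cv2.resize(c["color"][100:370],None,fx=1.25,fy=1.25));print(arm.state()["eef_pos"],arm.state()["tcp_rot"])
```

```text
[ 0.60343475 -0.01880174  0.20084839] [-1.79451672e+02 -8.96751903e-02  1.05698987e+00]
```

View pics/w3.png

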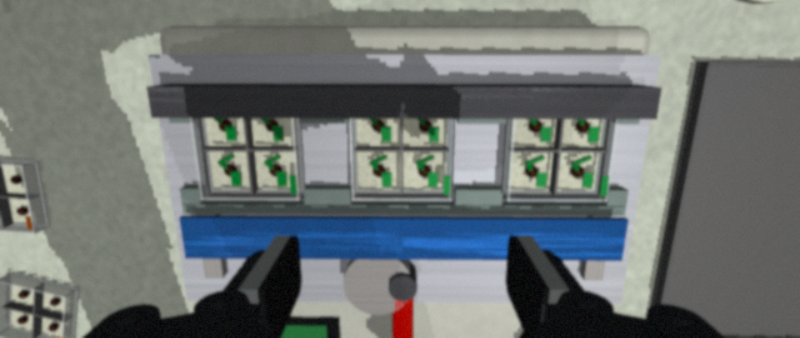

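The bar is freed and forward. The dish centres are at crop u = 251, 401 and 556, with front edges near crop v = 199. The lever points at the robot.

Run:
```python
from lib import *
c=np.load("w3.npz")
for u in(251,401.5,556):
    print([cast(c,(u/1.25,100+v/1.25),.095)[:2].round(4) for v in (160,)], cast(c,(u/1.25,100+199/1.25),.1)[:2].round(4))
g=cv2.cvtColor(c["color"],cv2.COLOR_BGR2GRAY)
for r in (225,226,228):
    print(r,g[r,155:245].tolist())
    print(r,g[r,275:368].tolist())
```

```text
[array([0.6092, 0.0741])] [0.5861 0.0742]
[array([ 0.6111, -0.0166])] [ 0.588  -0.0171]
[array([ 0.613 , -0.1092])] [ 0.59   -0.1103]
225 [175, 174, 160, 132, 114, 110, 103, 82, 72, 82, 105, 129, 153, 176, 187, 187, 180, 183, 183, 185, 182, 169, 136, 111, 94, 87, 85, 78, 76, 81, 85, 99, 134, 170, 181, 184, 185, 187, 185, 188, 186, 173, 143, 107, 69, 51, 44, 53, 95, 143, 175, 184, 187, 186, 190, 180, 165, 144, 127, 112, 108, 104, 100, 102, 97, 89, 79, 81, 95, 135, 173, 188, 193, 191, 192, 189, 189, 189, 188, 191, 190, 173, 136, 109, 113, 123, 116, 125, 151, 164]
225 [172, 169, 155, 132, 137, 168, 174, 152, 140, 144, 159, 180, 188, 188, 185, 183, 183, 182, 172, 154, 140, 132, 125, 124, 133, 132, 115, 101, 94, 99, 91, 81, 84, 100, 131, 169, 188, 192, 191, 191, 181, 169, 139, 122, 123, 124, 129, 150, 174, 186, 189, 195, 196, 198, 186, 166, 140, 129, 127, 128, 129, 140, 152, 159, 159, 143, 123, 104, 91, 89, 91, 109, 148, 179, 190, 190, 190, 187, 173, 142, 120, 127, 139, 139, 138, 142, 134, 135, 166, 186, 188, 192, 193]
226 [171, 177, 164, 135, 117, 113, 104, 87, 73, 81, 104, 128, 149, 176
[... 1009 characters left out ...]
, 186, 189, 184, 159, 118, 81, 57, 47, 49, 81, 128, 165, 175, 182, 189, 190, 184, 161, 125, 97, 76, 68, 71, 76, 79, 86, 99, 118, 144, 165, 180, 188, 186, 185, 187, 186, 189, 190, 187, 183, 189, 191, 177, 143, 115, 115, 120, 116, 120, 149, 166]
228 [172, 171, 156, 131, 136, 165, 169, 150, 139, 144, 158, 177, 190, 191, 187, 185, 189, 186, 182, 176, 157, 132, 101, 82, 82, 73, 73, 79, 91, 105, 123, 142, 157, 166, 178, 184, 185, 187, 189, 191, 184, 171, 143, 125, 126, 132, 127, 147, 171, 187, 198, 201, 207, 205, 190, 158, 134, 121, 108, 95, 90, 86, 82, 81, 81, 91, 102, 119, 132, 146, 155, 169, 180, 189, 192, 191, 190, 189, 172, 140, 126, 128, 136, 137, 141, 137, 135, 135, 170, 185, 188, 185, 188]
```

Run:
```python
from lib import *
c=np.load("w3.npz")
print("lip edge(+24)",cast(c,(322,100+117/1.25),.111)[:2],"bar lip(-39.5)",cast(c,(322,100+216/1.25),.107)[:2])
g=cv2.cvtColor(c["color"],cv2.COLOR_BGR2GRAY);print(g[185:290,322].tolist());print(g[185:290,262].tolist())
x=615;print();plan((616,76,180,(180,0,1)),(616,76,95,(180,0,1)))
```

```text
lip edge(+24) [ 0.63940723 -0.01687663] bar lip(-39.5) [ 0.57982247 -0.01792448]
[69, 69, 64, 59, 62, 62, 63, 68, 74, 80, 86, 89, 89, 91, 89, 90, 98, 107, 117, 133, 140, 147, 148, 156, 152, 152, 153, 154, 148, 137, 115, 107, 90, 82, 90, 108, 129, 139, 149, 148, 150, 149, 145, 147, 148, 148, 148, 152, 151, 157, 156, 156, 152, 154, 154, 150, 149, 151, 155, 153, 152, 148, 146, 139, 132, 117, 117, 121, 115, 99, 76, 65, 78, 113, 137, 129, 88, 59, 69, 90, 98, 86, 72, 73, 76, 75, 82, 78, 65, 53, 58, 70, 70, 72, 68, 69, 71, 72, 69, 69, 71, 70, 70, 73, 76]
[40, 36, 39, 40, 41, 31, 43, 41, 46, 53, 65, 71, 86, 112, 140, 162, 171, 172, 171, 170, 168, 170, 171, 170, 170, 171, 169, 172, 170, 170, 172, 173, 173, 173, 171, 172, 168, 169, 168, 167, 171, 172, 170, 170, 169, 169, 168, 165, 166, 167, 168, 168, 173, 169, 171, 169, 172, 171, 171, 168, 147, 118, 91, 74, 59, 62, 88, 110, 115, 116, 117, 117, 116, 114, 114, 118, 116, 113, 95, 80, 77, 73, 72, 70, 70, 74, 80, 74, 56, 51, 54, 63, 62, 67, 66, 65, 67, 60, 64, 66, 68, 75, 82, 85, 80]

t 6.15 pos [603.4 -18.8 200.8] rpy [-1.795e+02 -1.000e-01  1.100e+00] gap 72.1 F [-0.5 -0.4 -0.5]
(616, 76, 180, (180, 0, 1)) -> [14.3, -94.3, 21.8] [-0.01, -0.002, 0.001]
(616, 76, 95, (180, 0, 1)) -> [14.1, -93.5, 106.8] [-0.01, -0.002, 0.001]
```

{"fn": "jog_arm", "kwargs": {
  "xyz": [
    [13,-94,21],
    [13,-94,21],
    [13,-94,50],
    [13,-93,85],
    [13,-93,115],
    [13,-93,115],
    [13,-93,115],
    [13,-93,115],
    [13,-93,115],
    [13,-93,115]
  ],
  "rotation": [
    [-0.01,0,0],
    [-0.01,0,0],
    [-0.01,0,0],
    [-0.01,0,0],
    [-0.01,0,0],
    [-0.01,0,0],
    [-0.01,0,0],
    [-0.01,0,0],
    [-0.01,0,0],
    [-0.01,0,0]
  ],
  "fingers": [74,74,74,74,74,74,50,50,50,50],
  "force": 40
}}

```text
time_s: 7.4
eef_pos: [0.6158, 0.0757, 0.0892]
tcp_rot: [180.0, -0.3, 1.1]
ft_force: [-2.8, -0.1, 7.5]
finger_gap: 0.0587
```

{"fn": "jog_arm", "kwargs": {
  "xyz": [
    [-3,0,-1],
    [-3,0,-5.5],
    [-4,0,-10],
    [-5,0,-14.5],
    [-10,0,-15],
    [-15,0,-15.5],
    [-15,0,-30],
    [-15,0,-70],
    [-15,0,-100],
    [-15,0,-110]
  ],
  "rotation": [
    [0,0,0],
    [0,-0.14,0],
    [0,-0.26,0],
    [0,-0.385,0],
    [0,-0.385,0],
    [0,-0.385,0],
    [0,-0.385,0],
    [0,-0.3,0],
    [0,-0.15,0],
    [0,0,0]
  ],
  "fingers": [50,50,50,50,50,50,50,50,50,50]
}}

```text
time_s: 8.65
eef_pos: [0.6017, 0.0756, 0.2049]
tcp_rot: [-179.9, -1.1, 1.1]
ft_force: [-0.4, 0.0, -1.2]
finger_gap: 0.0586
```

Run:
```python
from lib import *
plan((461,-320,200,(180,0,1)),(461,-320,40,(180,0,1)),(461,-320,9,(180,0,1)))
c=arm.camera("wrist");cv2.imwrite("pics/w4.png",c["color"][100:]);
c=arm.camera("top");im=c["color"];hs=hsv(c)
ys,xs=np.mgrid[:480,:640]
m=(im.max(2)<75)&(ys>200)&(ys<310)&(xs>403)&(xs<475);m=cv2.morphologyEx(m.astype(np.uint8),3,np.ones((7,7)))
ct=max(cv2.findContours(m,0,2)[0],key=cv2.contourArea);r=cv2.minAreaRect(ct);b=cv2.boxPoints(r)
for q in b: print(q,cast(c,q,.012)[:2])
```

```text
t 8.65 pos [601.7  75.6 204.9] rpy [-179.9   -1.1    1.1] gap 58.6 F [-0.4  0.  -1.2]
(461, -320, 200, (180, 0, 1)) -> [-148.4, 392.8, 1.2] [-0.002, -0.019, 0.002]
(461, -320, 40, (180, 0, 1)) -> [-151.4, 393.1, 161.2] [-0.002, -0.019, 0.002]
(461, -320, 9, (180, 0, 1)) -> [-152.0, 393.2, 192.2] [-0.002, -0.019, 0.002]
[409.5547  212.75851] [ 0.67054569 -0.24105748]
[465.66602 210.31888] [ 0.67505759 -0.39870859]
[469.56415 299.9755 ] [ 0.42432465 -0.39600626]
[413.45282 302.41513] [ 0.41981723 -0.24221692]
```

View pics/w4.png

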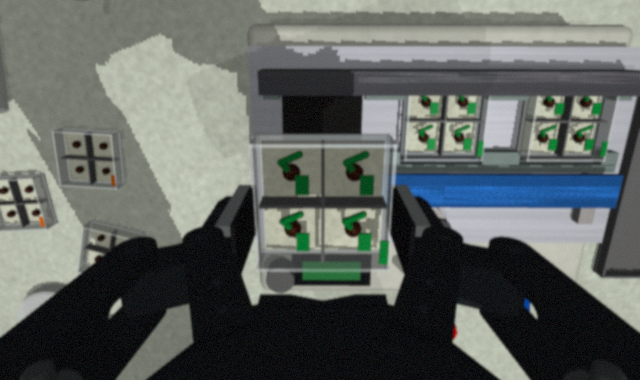

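The sprouted dish is held level between the fingers at about (322,200). Now to the tray.

{"fn": "jog_arm", "kwargs": {
  "xyz": [
    [-144,393,1],
    [-144,393,1],
    [-144,393,1],
    [-144,393,1],
    [-144,393,1],
    [-144,393,1],
    [-144,393,1],
    [-146,393,60],
    [-147,393,120],
    [-148,393,165]
  ],
  "rotation": [
    [0,-0.02,0],
    [0,-0.02,0],
    [0,-0.02,0],
    [0,-0.02,0],
    [0,-0.02,0],
    [0,-0.02,0],
    [0,-0.02,0],
    [0,-0.02,0],
    [0,-0.02,0],
    [0,-0.02,0]
  ],
  "fingers": [50,50,50,50,50,50,50,50,50,50]
}}

```text
time_s: 10.0
eef_pos: [0.4588, -0.3205, 0.0358]
tcp_rot: [-179.9, 0.4, 1.1]
ft_force: [0.9, -1.3, 0.0]
finger_gap: 0.0585
```

{"fn": "jog_arm", "kwargs": {
  "xyz": [
    [5,0,14],
    [5,0,26.5],
    [5,0,26.5],
    [5,0,26.5],
    [5,0,26.5],
    [5,0,0],
    [5,0,-60],
    [5,0,-120],
    [5,0,-170],
    [5,0,-170]
  ],
  "rotation": [
    [0,0.007,0],
    [0,0.007,0],
    [0,0.007,0],
    [0,0.007,0],
    [0,0.007,0],
    [0,0,0],
    [0,0,0],
    [0,0,0],
    [0,0,0],
    [0,0,0]
  ],
  "fingers": [50,50,50,75,75,75,75,75,75,75]
}}

```text
time_s: 11.25
eef_pos: [0.4671, -0.3221, 0.2116]
tcp_rot: [179.8, -0.2, 1.2]
ft_force: [0.6, 0.1, -1.3]
finger_gap: 0.075
```

Run:
```python
from lib import *
plan((616,-17.5,160,(180,0,1)),(616,-17.5,92,(180,0,1)))
c=arm.camera("wrist");h=hsv(c)
# quick tray look by numbers: green tag blobs / whites in tray
w=(h[...,1]<60)&(h[...,2]>110);blobs(c,w&(np.mgrid[:480,:640][1]>250)&(np.mgrid[:480,:640][1]<400)&(np.mgrid[:480,:640][0]<420),.008,80)
np.savez("w5.npz",**c)
```

```text
t 11.25 pos [ 467.1 -322.1  211.6] rpy [179.8  -0.2   1.2] gap 75.0 F [ 0.6  0.1 -1.3]
(616, -17.5, 160, (180, 0, 1)) -> [154.9, -301.7, 51.1] [0.003, -0.003, 0.003]
(616, -17.5, 92, (180, 0, 1)) -> [154.7, -301.9, 119.1] [0.003, -0.003, 0.003]
[251, 131, 149, 276, 21796] [327.  322.2] [ 0.3397 -0.3304  0.008 ] rect [array([325. , 268.5]), array([275., 148.]), np.float64(90.0)]
[290, 186, 62, 60, 2492] [319.2 212. ] [ 0.4671 -0.3192  0.008 ] rect [array([320.5, 215.5]), array([59., 61.]), np.float64(90.0)]
[301, 236, 49, 10, 102] [328.  244.1] [ 0.4325 -0.3292  0.008 ] rect [array([325. , 240.5]), array([ 9., 48.]), np.float64(90.0)]
```

{"fn": "jog_arm", "kwargs": {
  "xyz": [
    [155,-302,40],
    [155,-302,40],
    [155,-302,40],
    [155,-302,40],
    [155,-302,40],
    [155,-302,40],
    [155,-302,80],
    [155,-302,119],
    [155,-302,119],
    [155,-302,119]
  ],
  "rotation": [
    [0,0,0],
    [0,0,0],
    [0,0,0],
    [0,0,0],
    [0,0,0],
    [0,0,0],
    [0,0,0],
    [0,0,0],
    [0,0,0],
    [0,0,0]
  ],
  "fingers": [74,74,74,74,74,74,74,74,74,74]
}}

```text
time_s: 12.55
eef_pos: [0.6154, -0.0164, 0.0906]
tcp_rot: [180.0, -0.0, 1.2]
ft_force: [1.1, -0.9, 0.6]
finger_gap: 0.0738
```

{"fn": "jog_arm", "kwargs": {
  "xyz": [
    [0,0,0],
    [0,0,0],
    [0,0,0],
    [0,0,0],
    [-3,0,-1],
    [-3,0,-5.5],
    [-3.5,0,-10.5],
    [-4.5,0,-15],
    [-9.5,0,-15.5],
    [-14.5,0,-16]
  ],
  "rotation": [
    [0,0,0],
    [0,0,0],
    [0,0,0],
    [0,0,0],
    [0,0,0],
    [0,-0.14,0],
    [0,-0.26,0],
    [0,-0.385,0],
    [0,-0.385,0],
    [0,-0.385,0]
  ],
  "fingers": [50,50,50,50,50,50,50,50,50,50]
}}

```text
time_s: 13.8
eef_pos: [0.606, -0.0168, 0.106]
tcp_rot: [179.9, 21.2, 1.1]
ft_force: [22.0, -4.5, -6.0]
finger_gap: 0.0585
```

Run:
```python
from lib import *
plan((600,-17,200,(180,0,1)),(535,-320,180,(180,0,1)),(535,-320,40,(180,0,1)))
```

```text
t 13.8 pos [606.  -16.8 106. ] rpy [179.9  21.2   1.1] gap 58.5 F [22.  -4.5 -6. ]
(600, -17, 200, (180, 0, 1)) -> [-39.7, 0.2, -85.5] [0.001, 0.37, 0.002]
(535, -320, 180, (180, 0, 1)) -> [-98.5, 301.8, -40.9] [0.001, 0.37, 0.002]
(535, -320, 40, (180, 0, 1)) -> [-47.9, 301.7, 89.6] [0.001, 0.37, 0.002]
```

Run:
```python
from lib import *
c=arm.camera("side");a=cv2.resize(c["color"][190:320,250:400],None,fx=4,fy=4)[:520]
c=arm.camera("wrist");b=cv2.resize(c["color"][100:],(400,238))
o=np.zeros((600,800,3),np.uint8);o[:347,:400]=cv2.resize(a,(400,347));o[:238,400:]=b
o=np.zeros((590,700,3),np.uint8);o[:390,:450]=cv2.resize(c["color"][80:],(450,281)).repeat(1,0)[:390] if 0 else 0
o=np.vstack([cv2.resize(a,(450,390)),cv2.resize(c["color"][100:],(450,200))]);cv2.imwrite("pics/x1.png",o);print(arm.state()["ft_force"],arm.state()["ft_torque"],arm.state()["eef_pos"])
```

```text
[13.03568954 -2.32285378 -6.63028247] [-0.57434175 -6.81780644  0.08838395] [ 0.60541375 -0.0164473   0.10715375]
```

View pics/x1.png

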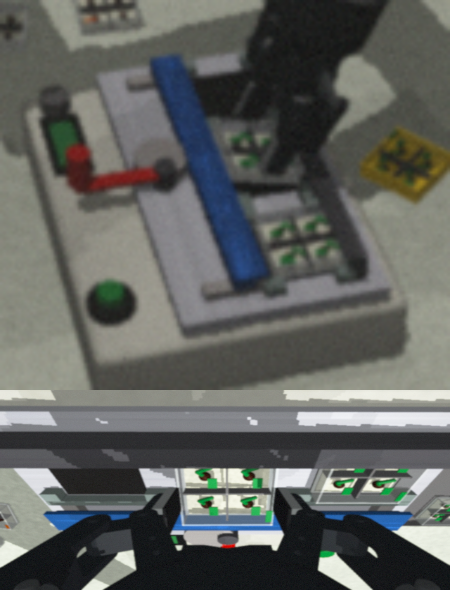

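The dish front is catching the bar lip (force of +13 N in x). I'll back off, tilt more, then go forward.

{"fn": "jog_arm", "kwargs": {
  "xyz": [
    [4.7,0,-1.8],
    [4.1,0,-6],
    [4.1,0,-6],
    [-1,0,-4.5],
    [-5.5,0,-3.2],
    [-5.5,0,-3.2]
  ],
  "rotation": [
    [0,0,0],
    [0,-0.13,0],
    [0,-0.13,0],
    [0,-0.13,0],
    [0,-0.13,0],
    [0,-0.13,0]
  ],
  "fingers": [50,50,50,50,50,50]
}}

```text
time_s: 14.65
eef_pos: [0.6011, -0.0165, 0.1142]
tcp_rot: [-180.0, 28.4, 1.1]
ft_force: [-0.6, 0.4, -0.6]
finger_gap: 0.0582
```

Run:
```python
from lib import *
plan((597,-17,115,(180,29,1)),(597,-17,140,(180,29,1)),(597,-17,205,(180,0,1)))
```

```text
t 14.65 pos [601.1 -16.5 114.2] rpy [-180.    28.4    1.1] gap 58.2 F [-0.6  0.4 -0.6]
(597, -17, 115, (180, 29, 1)) -> [-4.0, 0.4, 1.3] [0.001, -0.01, 0.002]
(597, -17, 140, (180, 29, 1)) -> [-15.9, 0.4, -20.7] [0.001, -0.01, 0.002]
(597, -17, 205, (180, 0, 1)) -> [-46.9, 0.4, -77.9] [0.0, 0.496, 0.002]
```

{"fn": "jog_arm", "kwargs": {
  "xyz": [
    [-4,0,1],
    [-16,0,-21],
    [-30,0,-45],
    [-47,0,-78],
    [-47,0,-78],
    [-47,0,-78],
    [-47,0,-78]
  ],
  "rotation": [
    [0,0,0],
    [0,0,0],
    [0,0.15,0],
    [0,0.3,0],
    [0,0.496,0],
    [0,0.496,0],
    [0,0.496,0]
  ],
  "fingers": [50,50,50,50,50,50,50]
}}

```text
time_s: 15.52
eef_pos: [0.5966, -0.0166, 0.2062]
tcp_rot: [-180.0, -0.0, 1.2]
ft_force: [0.5, 0.2, -1.2]
finger_gap: 0.0581
```

Run:
```python
from lib import *
plan((540,-320,200,(180,0,1)),(540,-320,45,(180,0,1)))
c=arm.camera("wrist");cv2.imwrite("pics/w6.png",c["color"][100:400])
```

```text
t 15.53 pos [596.6 -16.6 206.2] rpy [-180.    -0.     1.2] gap 58.1 F [ 0.5  0.2 -1.2]
(540, -320, 200, (180, 0, 1)) -> [-62.7, 302.2, 6.1] [-0.0, -0.0, 0.003]
(540, -320, 45, (180, 0, 1)) -> [-62.7, 302.2, 161.1] [-0.0, -0.0, 0.003]
```

View pics/w6.png

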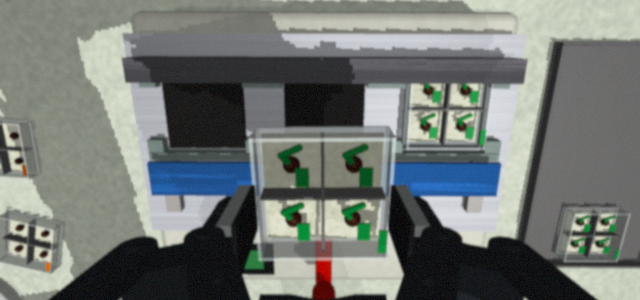

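Held well, with one dish in the tray and the right dish still in its nest.

{"fn": "jog_arm", "kwargs": {
  "xyz": [
    [-63,302,6],
    [-63,302,6],
    [-63,302,6],
    [-63,302,6],
    [-63,302,6],
    [-63,302,60],
    [-63,302,120],
    [-63,302,165],
    [-63,302,165]
  ],
  "rotation": [
    [0,0,0],
    [0,0,0],
    [0,0,0],
    [0,0,0],
    [0,0,0],
    [0,0,0],
    [0,0,0],
    [0,0,0],
    [0,0,0]
  ],
  "fingers": [50,50,50,50,50,50,50,50,50]
}}

```text
time_s: 16.7
eef_pos: [0.5387, -0.3191, 0.0359]
tcp_rot: [-179.8, 0.5, 1.1]
ft_force: [0.7, 0.0, 0.5]
finger_gap: 0.058
```

{"fn": "jog_arm", "kwargs": {
  "xyz": [
    [1,0,14],
    [1,0,25],
    [1,0,25],
    [1,0,25],
    [1,0,25],
    [1,0,0],
    [1,0,-60],
    [1,0,-120],
    [1,0,-160],
    [1,0,-160]
  ],
  "rotation": [
    [0,0.007,0],
    [0,0.007,0],
    [0,0.007,0],
    [0,0.007,0],
    [0,0.007,0],
    [0,0,0],
    [0,0,0],
    [0,0,0],
    [0,0,0],
    [0,0,0]
  ],
  "fingers": [50,50,50,75,75,75,75,75,75,75]
}}

```text
time_s: 17.95
eef_pos: [0.5428, -0.3206, 0.2006]
tcp_rot: [-180.0, 0.1, 1.1]
ft_force: [-0.0, -0.9, -0.5]
finger_gap: 0.0753
```

Run:
```python
from lib import *
plan((617,-110.5,160,(180,0,1)),(617,-110.5,91,(180,0,1)))
c=arm.camera("wrist");h=hsv(c);ys,xs=np.mgrid[:480,:640]
np.savez("w7.npz",**c);z=c["z_map"]
P=np.stack([(xs-c["cx"])/c["fx"]*z,(ys-c["cy"])/c["fy"]*z,z],-1)-c["t"];P=P@c["R"]
g=(h[...,0]>50)&(h[...,0]<80)&(h[...,1]>100)&(h[...,2]>50)&(P[...,1]<-.24);blobs(c,g,.012,20)
m=(P[...,1]<-.27)&(P[...,1]>-.38)&(P[...,0]<.66)&(P[...,0]>.4)&(P[...,2]>.012)&(P[...,2]<.05)
print(P[m].min(0),P[m].max(0))
```

```text
t 17.95 pos [ 542.8 -320.6  200.6] rpy [-1.8e+02  1.0e-01  1.1e+00] gap 75.3 F [-0.  -0.9 -0.5]
(617, -110.5, 160, (180, 0, 1)) -> [78.3, -208.6, 40.6] [-0.0, 0.001, 0.002]
(617, -110.5, 91, (180, 0, 1)) -> [78.3, -208.6, 109.6] [-0.0, 0.001, 0.002]
[302, 189, 9, 10, 29] [305.3 193.4] [ 0.5632 -0.3033  0.012 ] rect [array([307.1, 193.1]), array([5.8, 9.4]), np.float64(56.3)]
[331, 190, 8, 9, 23] [333.6 193.8] [ 0.5634 -0.3309  0.012 ] rect [array([335.4, 193.8]), array([5.4, 8. ]), np.float64(63.4)]
[308, 199, 6, 9, 39] [311.1 203. ] [ 0.5539 -0.309   0.012 ] rect [array([310.5, 203. ]), array([8., 5.]), np.float64(90.0)]
[337, 199, 6, 9, 43] [339.8 202.9] [ 0.5545 -0.3373  0.012 ] rect [array([339.5, 203. ]), array([8., 5.]), np.float64(90.0)]
[303, 218, 8, 9, 26] [305.7 221.6] [ 0.535  -0.3039  0.012 ] rect [array([305.7, 221. ]), array([4.6, 9.4]), np.float64(29.7)]
[331, 218, 8, 8, 24] [333.8 221.6] [ 0.5356 -0.3319  0.012 ] rect [array([335.3, 221.6]), array([4.9, 8. ]), np.float64(63.4)]
[309, 226, 6, 10, 44] [311.7 230.9] [ 0.5255 -0.3099  0.012 ] rect [array([311.5, 230.5]), 
[... 792 characters left out ...]
04, 292, 7, 7, 22] [306.9 294.5] [ 0.4554 -0.3056  0.012 ] rect [array([307.8, 294.6]), array([4.5, 6.3]), np.float64(63.4)]
[331, 292, 7, 6, 21] [333.3 294.4] [ 0.4561 -0.3337  0.012 ] rect [array([333.8, 293.8]), array([3.5, 7.1]), np.float64(45.0)]
[337, 299, 5, 8, 34] [338.8 302.9] [ 0.4463 -0.3399  0.012 ] rect [array([339. , 302.5]), array([4., 7.]), np.float64(0.0)]
[310, 300, 5, 7, 28] [312.4 303. ] [ 0.4457 -0.3115  0.012 ] rect [array([312., 303.]), array([6., 4.]), np.float64(90.0)]
[345, 303, 3, 10, 24] [346.2 307.8] [ 0.4406 -0.348   0.012 ] rect [array([346. , 307.5]), array([9., 2.]), np.float64(90.0)]
[ 0.42122334 -0.37991083  0.01200273] [ 0.57418818 -0.27014097  0.02080356]
```

{"fn": "jog_arm", "kwargs": {
  "xyz": [
    [78,-209,30],
    [78,-209,30],
    [78,-209,30],
    [78,-209,30],
    [78,-209,70],
    [78,-209,109],
    [78,-209,109],
    [78,-209,109]
  ],
  "rotation": [
    [0,0,0],
    [0,0,0],
    [0,0,0],
    [0,0,0],
    [0,0,0],
    [0,0,0],
    [0,0,0],
    [0,0,0]
  ],
  "fingers": [74,74,74,74,74,74,74,74]
}}

```text
time_s: 19.0
eef_pos: [0.6158, -0.1095, 0.0901]
tcp_rot: [-179.9, 0.2, 1.1]
ft_force: [0.2, -0.1, 0.5]
finger_gap: 0.0738
```

{"fn": "jog_arm", "kwargs": {
  "xyz": [
    [0,0,0],
    [0,0,0],
    [0,0,0],
    [0,0,0],
    [-3,0,-1],
    [-3,0,-6.5],
    [-3.5,0,-12.5],
    [-4,0,-18.5],
    [-10,0,-19.5],
    [-16,0,-20.5]
  ],
  "rotation": [
    [0,0,0],
    [0,0,0],
    [0,0,0],
    [0,0,0],
    [0,0,0],
    [0,-0.157,0],
    [0,-0.314,0],
    [0,-0.47,0],
    [0,-0.47,0],
    [0,-0.47,0]
  ],
  "fingers": [50,50,50,50,50,50,50,50,50,50]
}}

```text
time_s: 20.25
eef_pos: [0.5997, -0.1098, 0.1096]
tcp_rot: [-179.8, 27.2, 1.2]
ft_force: [-0.5, -0.1, -0.1]
finger_gap: 0.058
```

Run:
```python
from lib import *
plan((599,-109,115,(180,27,1)),(597,-109,200,(180,0,1)))
```

```text
t 20.25 pos [ 599.7 -109.8  109.6] rpy [-179.8   27.2    1.2] gap 58.0 F [-0.5 -0.1 -0.1]
(599, -109, 115, (180, 27, 1)) -> [-3.0, -0.8, -4.5] [-0.001, 0.004, 0.003]
(597, -109, 200, (180, 0, 1)) -> [-43.7, -1.1, -79.2] [-0.002, 0.475, 0.002]
```

{"fn": "jog_arm", "kwargs": {
  "xyz": [
    [-16,0,-25],
    [-31,0,-55],
    [-44,0,-79],
    [-44,0,-79],
    [-40,60,-80],
    [-37,120,-82],
    [-34,180,-84],
    [-31,210,-86],
    [-31,210,-86]
  ],
  "rotation": [
    [0,0,0],
    [0,0.16,0],
    [0,0.32,0],
    [0,0.475,0],
    [0,0.475,0],
    [0,0.475,0],
    [0,0.475,0],
    [0,0.475,0],
    [0,0.475,0]
  ],
  "fingers": [50,50,50,50,50,50,50,50,50]
}}

```text
time_s: 21.38
eef_pos: [0.6137, -0.3217, 0.2007]
tcp_rot: [-179.9, -0.1, 0.9]
ft_force: [0.5, 1.0, -0.7]
finger_gap: 0.0583
```

Run:
```python
from lib import *
plan((617,-320,200,(180,0,1)),(617,-320,10,(180,0,1)))
```

```text
t 21.38 pos [ 613.7 -321.7  200.7] rpy [-1.799e+02 -1.000e-01  9.000e-01] gap 58.3 F [ 0.5  1.  -0.7]
(617, -320, 200, (180, 0, 1)) -> [3.3, -1.7, 0.7] [-0.002, -0.001, -0.002]
(617, -320, 10, (180, 0, 1)) -> [3.1, -1.3, 190.7] [-0.002, -0.001, -0.002]
```

{"fn": "jog_arm", "kwargs": {
  "xyz": [
    [3,-1,60],
    [3,-1,120],
    [3,-1,165],
    [3,-1,190],
    [3,-1,190],
    [3,-1,190],
    [3,-1,190],
    [3,-1,165],
    [3,-1,110],
    [3,-1,50]
  ],
  "rotation": [
    [0,0,0],
    [0,0,0],
    [0,0,0],
    [0,0,0],
    [0,0,0],
    [0,0,0],
    [0,0,0],
    [0,0,0],
    [0,0,0],
    [0,0,0]
  ],
  "fingers": [50,50,50,50,50,75,75,75,75,75]
}}

```text
time_s: 22.62
eef_pos: [0.6162, -0.3205, 0.1527]
tcp_rot: [-179.9, -0.0, 0.9]
ft_force: [1.0, -0.4, 0.3]
finger_gap: 0.0749
```

Run:
```python
from lib import *
plan((617,-320,220,(180,0,1)),(570,0,220,(180,0,1)),(540,330,220,(180,0,0)))
c=arm.camera("top");h=hsv(c);ys,xs=np.mgrid[:480,:640]
cv2.imwrite("pics/t2.png",cv2.resize(c["color"][190:320,150:480],None,fx=2.4,fy=2.4))
```

```text
t 22.62 pos [ 616.2 -320.5  152.7] rpy [-179.9   -0.     0.9] gap 74.9 F [ 1.  -0.4  0.3]
(617, -320, 220, (180, 0, 1)) -> [0.8, -0.6, -67.3] [-0.002, -0.001, -0.002]
(570, 0, 220, (180, 0, 1)) -> [-41.2, -321.3, -66.6] [-0.002, -0.001, -0.002]
(540, 330, 220, (180, 0, 0)) -> [-66.1, -651.7, -65.9] [-0.002, -0.001, 0.016]
```

View pics/t2.png

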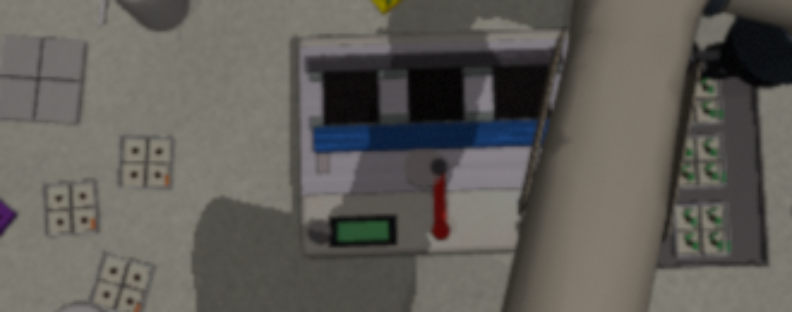

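All three sprouted dishes are in the tray and the nests are empty. Fresh C has been knocked, and is now at crop (122,283). I'll go and look from above the fresh dishes.

{"fn": "jog_arm", "kwargs": {
  "xyz": [
    [-5,-20,-60],
    [-15,-80,-66],
    [-20,-140,-66],
    [-30,-200,-66],
    [-40,-260,-66],
    [-50,-320,-66],
    [-60,-380,-66],
    [-70,-440,-66],
    [-80,-500,-66],
    [-80,-560,-66]
  ],
  "rotation": [
    [0,0,0],
    [0,0,0],
    [0,0,0],
    [0,0,0],
    [0,0,0],
    [0,0,0],
    [0,0,0],
    [0,0,0],
    [0,0,0],
    [0,0,0]
  ],
  "fingers": [78,78,78,78,78,78,78,78,78,78]
}}

```text
time_s: 23.92
eef_pos: [0.5287, 0.2378, 0.2266]
tcp_rot: [179.7, -1.0, 1.0]
ft_force: [1.0, -0.5, -0.3]
finger_gap: 0.078
```

{"fn": "jog_arm", "kwargs": {
  "xyz": [
    [0,-50,0],
    [0,-100,0],
    [0,-100,0],
    [0,-100,0]
  ],
  "rotation": [
    [0,0,0],
    [0,0,0],
    [0,0,0],
    [0,0,0]
  ],
  "fingers": [78,78,78,78]
}}

```text
time_s: 24.42
eef_pos: [0.5269, 0.3377, 0.2266]
tcp_rot: [179.7, -1.0, 1.0]
ft_force: [-0.8, 0.1, -0.1]
finger_gap: 0.0783
```

```bash
cat >> lib.py <<'E'
def fresh(c):
    "square dish: orange tag -> near white compartments -> centre and yaw"
    h=hsv(c);ys,xs=np.mgrid[:480,:640]
    w=((h[...,1]<70)&(h[...,2]>150)).astype(np.uint8)
    n,l,st,ce=cv2.connectedComponentsWithStats(w)
    C=[];
    for i in range(1,n):
        if 100<st[i,4]<1200 and max(st[i,2:4])<45: C.append((ce[i],cast(c,ce[i],.004)))
    o=(h[...,0]>4)&(h[...,0]<20)&(h[...,1]>140)&(h[...,2]>80)
    n,l,st,co=cv2.connectedComponentsWithStats(o.astype(np.uint8))
    for i in range(1,n):
        if st[i,4]<8: continue
        T=cast(c,co[i],.016);N=[p for p in C if np.linalg.norm((p[1]-T)[:2])<.066]
        if len(N)<3: print("tag",co[i],T,len(N));continue
        q=np.array([p[1][:2] for p in N]);
        r=cv2.minAreaRect((q*1e5).astype(np.float32))
        print("tag px",co[i].round(),"comp",len(N),"centre",(np.array(r[0])/1e5).round(4),"size",(np.array(r[1])/100).round(1),"ang",round(r[2],1))
E
python3 - <<'E'
from lib import *
c=arm.camera("wrist");np.savez("w8.npz",**c);cv2.imwrite("pics/w8.png",c["color"]);fresh(c)
plan()
E
```

```text
tag [362.27272727 210.27272727] [0.53106105 0.29493161 0.016     ] 2
tag px [283. 254.] comp 3 centre [0.479  0.3801] size [108.4  26.1] ang 37.2
tag [170.10526316 273.63157895] [0.45660997 0.5042351  0.016     ] 2
tag [329.25925926 335.18518519] [0.3827772  0.32644478 0.016     ] 2
t 24.48 pos [527.1 337.2 226.8] rpy [179.8  -1.    0.9] gap 77.7 F [0.1 1.  0.1]
```

View pics/w8.png

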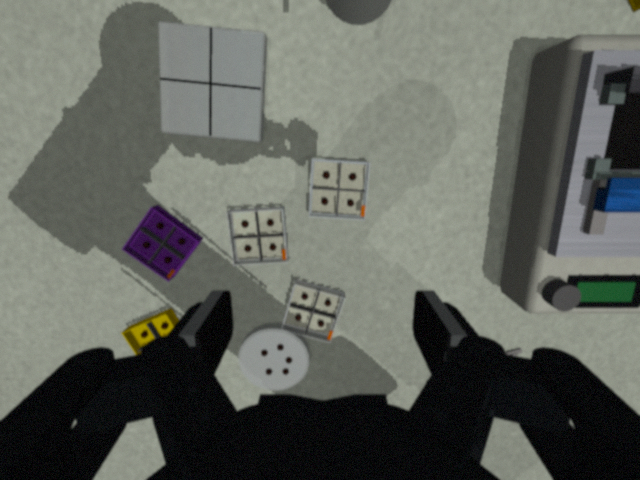

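Fresh A is at (338,188), B at (259,235) and C at (313,309), just right of the round dish at (275,358). I'll refine from the seed clusters.

```bash
cat >> lib.py <<'E'
def seeds(c,pts,z=.006):
    "pts: four rough seed-cluster pixels tl,tr,br,bl -> dish centre, yaw"
    g=cv2.cvtColor(c["color"],cv2.COLOR_BGR2GRAY).astype(float);W=[]
    for u,v in pts:
        u,v=int(u),int(v);p=np.clip(130-g[v-6:v+7,u-6:u+7],0,None);yy,xx=np.mgrid[-6:7,-6:7]
        W.append(cast(c,(u+(p*xx).sum()/p.sum(),v+(p*yy).sum()/p.sum()),z)[:2])
    W=np.array(W);e=(W[0]+W[3]-W[1]-W[2]);f=W[0]+W[1]-W[2]-W[3]
    print("centre",W.mean(0).round(4),"yaw from y",np.degrees(np.arctan2(-e[0],e[1])).round(1),"from x",np.degrees(np.arctan2(f[1],f[0])).round(1),"spacing",(np.linalg.norm(e)/2).round(4),(np.linalg.norm(f)/2).round(4))
    return W.mean(0)
E
python3 - <<'E'
from lib import *
c=np.load("w8.npz");c=dict(c)
for n,p in dict(A=[(326,175),(353,176),(350,202),(324,201)],B=[(245,224),(270,222),(273,247),(247,248)],C=[(305,296),(327,302),(321,323),(298,317)]).items(): print(n);seeds(c,p)
print("round",cast(c,(275,358),.014))
E
```

```text
A
centre [0.5522 0.3207] yaw from y -2.8 from x -2.1 spacing 0.0281 0.0279
B
centre [0.4996 0.407 ] yaw from y 4.2 from x 4.3 spacing 0.0278 0.028
C
centre [0.4099 0.3468] yaw from y -14.1 from x -15.6 spacing 0.0287 0.0291
round [0.35006105 0.39059044 0.014     ]
```

Run:
```python
from lib import *
plan((552,321,60,(180,0,-2.5)),(552,321,2,(180,0,-2.5)))
```

```text
t 24.48 pos [527.1 337.2 226.8] rpy [179.8  -1.    0.9] gap 77.7 F [0.1 1.  0.1]
(552, 321, 60, (180, 0, -2.5)) -> [21.7, 15.9, 167.3] [0.004, -0.017, 0.06]
(552, 321, 2, (180, 0, -2.5)) -> [20.7, 15.6, 225.3] [0.004, -0.017, 0.06]
```

{"fn": "jog_arm", "kwargs": {
  "xyz": [
    [22,16,60],
    [22,16,120],
    [22,16,170],
    [21,16,205],
    [21,16,225],
    [21,16,225],
    [21,16,225],
    [21,16,225],
    [21,16,225],
    [21,16,225]
  ],
  "rotation": [
    [0,-0.017,0.06],
    [0,-0.017,0.06],
    [0,-0.017,0.06],
    [0,-0.017,0.06],
    [0,-0.017,0.06],
    [0,-0.017,0.06],
    [0,-0.017,0.06],
    [0,-0.017,0.06],
    [0,-0.017,0.06],
    [0,-0.017,0.06]
  ],
  "fingers": [74,74,74,74,74,74,50,50,50,50],
  "force": 50
}}

```text
time_s: 25.72
eef_pos: [0.5534, 0.3211, 0.0044]
tcp_rot: [179.9, -0.2, -2.5]
ft_force: [-0.7, -1.7, 7.3]
finger_gap: 0.0584
```

Run:
```python
from lib import *
plan((552,321,180,(180,0,1)),(590,76.5,200,(180,0,1)))
```

```text
t 25.73 pos [553.4 321.1   4.4] rpy [179.9  -0.2  -2.5] gap 58.4 F [-0.7 -1.7  7.3]
(552, 321, 180, (180, 0, 1)) -> [-0.8, 0.6, -175.6] [0.002, -0.003, -0.061]
(590, 76.5, 200, (180, 0, 1)) -> [47.8, 243.2, -195.0] [0.002, -0.003, -0.061]
```

{"fn": "jog_arm", "kwargs": {
  "xyz": [
    [0,0,-40],
    [0,0,-100],
    [-1,0,-150],
    [10,60,-190],
    [20,120,-195],
    [35,180,-195],
    [48,243,-195],
    [48,243,-195],
    [48,243,-195]
  ],
  "rotation": [
    [0,0,0],
    [0,0,-0.03],
    [0,0,-0.061],
    [0,0,-0.061],
    [0,0,-0.061],
    [0,0,-0.061],
    [0,0,-0.061],
    [0,0,-0.061],
    [0,0,-0.061]
  ],
  "fingers": [50,50,50,50,50,50,50,50,50]
}}

```text
time_s: 26.85
eef_pos: [0.5901, 0.0763, 0.2002]
tcp_rot: [179.9, -0.2, 0.9]
ft_force: [-0.5, 0.7, -0.2]
finger_gap: 0.0584
```

```bash
cat >> lib.py <<'E'
NEST=dict(L=(614.4,76.5),M=(616,-17.5),R=(617.6,-111.5))
def ins(n,a,h,steps,b=0.):
    "insertion poses: steps (theta,xb,zb) in nest axes -> plan"
    T=[];psi=np.radians(1.)
    for th,xb,zb in steps:
        t=np.radians(th);X=xb-a*np.cos(t)+h*np.sin(t);Z=zb+a*np.sin(t)+h*np.cos(t)
        x=NEST[n][0]+X*np.cos(psi)-b*np.sin(psi);y=NEST[n][1]+X*np.sin(psi)+b*np.cos(psi)
        T.append((round(float(x),1),round(float(y),1),round(float(85+Z),1),(180,th,1)))
    plan(*T)
E
python3 - <<'E'
from lib import *
ins("L",31,4.4,[(27,12,50),(27,12,20),(27,12,4)])
c=arm.camera("wrist");cv2.imwrite("pics/w9.png",c["color"][80:420]);np.savez("w9.npz",**c)
E
```

```text
t 26.85 pos [590.1  76.3 200.2] rpy [179.9  -0.2   0.9] gap 58.4 F [-0.5  0.7 -0.2]
(600.8, 76.3, 153.0, (180, 27, 1)) -> [10.5, 0.1, 47.2] [0.001, -0.475, -0.002]
(600.8, 76.3, 123.0, (180, 27, 1)) -> [10.4, 0.0, 77.2] [0.001, -0.475, -0.002]
(600.8, 76.3, 107.0, (180, 27, 1)) -> [10.4, 0.0, 93.2] [0.001, -0.475, -0.002]
```

View pics/w9.png

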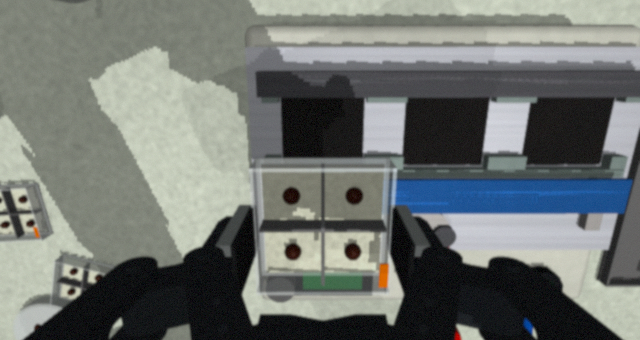

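Dish A is held level. The black nest floors are at u = 282–364, 404–489 and 525–613.

{"fn": "jog_arm", "kwargs": {
  "xyz": [
    [4,0,15],
    [8,0,30],
    [10.5,0,47],
    [10.5,0,60],
    [10.5,0,77],
    [10.5,0,77]
  ],
  "rotation": [
    [0,-0.16,0],
    [0,-0.32,0],
    [0,-0.475,0],
    [0,-0.475,0],
    [0,-0.475,0],
    [0,-0.475,0]
  ],
  "fingers": [50,50,50,50,50,50]
}}

```text
time_s: 27.65
eef_pos: [0.6001, 0.078, 0.124]
tcp_rot: [179.9, 26.9, 1.0]
ft_force: [-0.7, -1.2, 0.7]
finger_gap: 0.0585
```

Run:
```python
from lib import *
c=dict(np.load("w9.npz"))
for n,a,b in(("L",282,364),("M",404,489),("R",525,613)): print(n,cast(c,(a,210),.085)[:2].round(4),cast(c,(b,210),.085)[:2].round(4),((cast(c,(a,210),.085)+cast(c,(b,210),.085))/2).round(4))
ins("L",31,4.4,[(27,12,4),(27,17,3),(27,23,3),(18,26,2),(9,29,1),(0,30.5,0.5)])
```

```text
L [0.6091 0.1077] [0.6101 0.0446] [0.6096 0.0762 0.085 ]
M [0.6106 0.0138] [ 0.6117 -0.0517] [ 0.6112 -0.0189  0.085 ]
R [ 0.6121 -0.0795] [ 0.6132 -0.1474] [ 0.6127 -0.1134  0.085 ]
t 27.65 pos [600.1  78.  124. ] rpy [179.9  26.9   1. ] gap 58.5 F [-0.7 -1.2  0.7]
(600.8, 76.3, 107.0, (180, 27, 1)) -> [8.3, 1.7, 14.9] [0.002, -0.001, 0.001]
(605.8, 76.3, 106.0, (180, 27, 1)) -> [13.2, 1.8, 13.5] [0.002, -0.001, 0.001]
(611.8, 76.5, 106.0, (180, 27, 1)) -> [18.6, 1.7, 10.8] [0.002, -0.001, 0.001]
(612.3, 76.5, 100.8, (180, 18, 1)) -> [21.4, 1.7, 15.2] [0.002, 0.156, 0.001]
(613.5, 76.5, 95.2, (180, 9, 1)) -> [25.0, 1.7, 19.6] [0.002, 0.313, 0.001]
(613.9, 76.5, 89.9, (180, 0, 1)) -> [27.8, 1.7, 24.2] [0.002, 0.47, 0.001]
```

{"fn": "jog_arm", "kwargs": {
  "xyz": [
    [4,1.7,7],
    [8.3,1.7,15],
    [13,1.7,13.5],
    [18.6,1.7,11],
    [18.6,1.7,11]
  ],
  "rotation": [
    [0,0,0],
    [0,0,0],
    [0,0,0],
    [0,0,0],
    [0,0,0]
  ],
  "fingers": [50,50,50,50,50]
}}

```text
time_s: 28.28
eef_pos: [0.6122, 0.0764, 0.1055]
tcp_rot: [179.9, 26.9, 1.0]
ft_force: [0.4, -0.1, -0.7]
finger_gap: 0.0583
```

Run:
```python
from lib import *
ins("L",31,4.4,[(27,23,3),(18,26,2),(9,29,1),(0,30.5,0.8)])
```

```text
t 28.27 pos [612.2  76.4 105.5] rpy [179.9  26.9   1. ] gap 58.3 F [ 0.4 -0.1 -0.7]
(611.8, 76.5, 106.0, (180, 27, 1)) -> [-0.6, -0.1, -0.3] [0.002, -0.001, 0.0]
(612.3, 76.5, 100.8, (180, 18, 1)) -> [2.2, -0.1, 4.1] [0.002, 0.156, 0.0]
(613.5, 76.5, 95.2, (180, 9, 1)) -> [5.8, -0.1, 8.6] [0.002, 0.313, 0.001]
(613.9, 76.5, 90.2, (180, 0, 1)) -> [8.4, -0.1, 12.9] [0.002, 0.47, 0.001]
```

No contact. Levelling next.

{"fn": "jog_arm", "kwargs": {
  "xyz": [
    [2,0,4],
    [6,0,8.5],
    [8.4,0,13],
    [8.4,0,13],
    [8.4,0,13]
  ],
  "rotation": [
    [0,0.156,0],
    [0,0.313,0],
    [0,0.47,0],
    [0,0.47,0],
    [0,0.47,0]
  ],
  "fingers": [50,50,50,50,50]
}}

```text
time_s: 28.9
eef_pos: [0.6136, 0.0765, 0.0909]
tcp_rot: [179.9, 0.0, 1.1]
ft_force: [-0.7, 0.6, -0.6]
finger_gap: 0.0582
```

{"fn": "jog_arm", "kwargs": {
  "xyz": [
    [0,0,0],
    [0,0,0],
    [0,0,0],
    [0,0,-30],
    [0,0,-80],
    [0,0,-110],
    [0,0,-110]
  ],
  "rotation": [
    [0,0,0],
    [0,0,0],
    [0,0,0],
    [0,0,0],
    [0,0,0],
    [0,0,0],
    [0,0,0]
  ],
  "fingers": [72,72,72,72,74,74,74]
}}

```text
time_s: 29.78
eef_pos: [0.6153, 0.0769, 0.2041]
tcp_rot: [180.0, -0.3, 1.1]
ft_force: [0.3, -0.3, -0.2]
finger_gap: 0.074
```

Run:
```python
from lib import *
plan((500,400,200,(180,0,4.3)),(500,407,6,(180,0,4.3)))
c=arm.camera("wrist");cv2.imwrite("pics/w10.png",c["color"][80:420]);np.savez("w10.npz",**c)
```

```text
t 29.77 pos [615.3  76.9 204.1] rpy [180.   -0.3   1.1] gap 74.0 F [ 0.3 -0.3 -0.2]
(500, 400, 200, (180, 0, 4.3)) -> [-109.2, -325.2, 3.4] [0.0, -0.005, -0.056]
(500, 407, 6, (180, 0, 4.3)) -> [-110.1, -332.2, 197.4] [0.0, -0.005, -0.056]
```

View pics/w10.png

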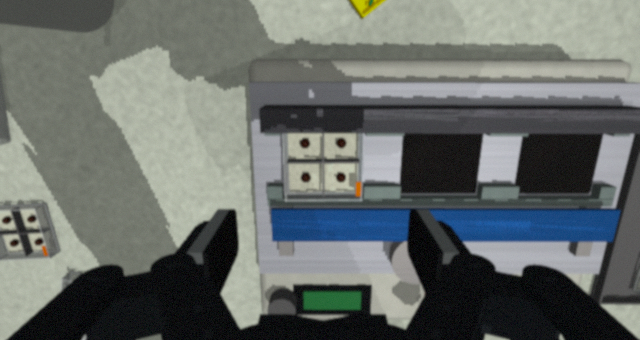

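Dish A lies flat in the left nest. Next is B.

{"fn": "jog_arm", "kwargs": {
  "xyz": [
    [-20,-60,0],
    [-40,-120,0],
    [-60,-180,0],
    [-80,-240,0],
    [-109,-300,0],
    [-109,-330,0],
    [-109,-330,0],
    [-109,-330,0]
  ],
  "rotation": [
    [0,0,0],
    [0,0,0],
    [0,0,-0.056],
    [0,0,-0.056],
    [0,0,-0.056],
    [0,0,-0.056],
    [0,0,-0.056],
    [0,0,-0.056]
  ],
  "fingers": [74,74,74,74,74,74,74,74]
}}

```text
time_s: 30.82
eef_pos: [0.499, 0.4041, 0.2003]
tcp_rot: [179.9, 0.0, 4.3]
ft_force: [0.0, 0.1, 0.3]
finger_gap: 0.0738
```

```bash
cat >> lib.py <<'E'
def look(x,y,yaw):
    c=arm.camera("wrist");t=np.radians(yaw);R=np.array([[np.cos(t),-np.sin(t)],[np.sin(t),np.cos(t)]])
    m=np.array([x,y])
    for _ in range(2):
        m=seeds(c,[proj(c,[*(m+R@np.array(o)*.014),.006]).round() for o in((1,1),(1,-1),(-1,-1),(-1,1))])
    return m
E
python3 - <<'E'
from lib import *
m=look(.4996,.407,4.3)*1e3;plan((m[0],m[1],60,(180,0,4.3)),(m[0],m[1],6,(180,0,4.3)))
look(.41,.347,-15)
E
```

```text
centre [0.4996 0.4072] yaw from y 4.2 from x 4.0 spacing 0.028 0.0279
centre [0.4996 0.4072] yaw from y 4.2 from x 4.0 spacing 0.028 0.0279
t 30.88 pos [499.2 403.8 200.7] rpy [179.9  -0.    4.2] gap 74.0 F [0.2 0.1 0.2]
(np.float64(499.6398769055921), np.float64(407.1870662983108), 60, (180, 0, 4.3)) -> [0.6, -3.6, 140.7] [0.002, -0.0, -0.001]
(np.float64(499.6398769055921), np.float64(407.1870662983108), 6, (180, 0, 4.3)) -> [0.6, -3.7, 194.7] [0.002, -0.0, -0.001]
centre [0.4102 0.3467] yaw from y -15.8 from x -14.9 spacing 0.0283 0.0281
centre [0.4102 0.3466] yaw from y -15.9 from x -14.5 spacing 0.0285 0.0281
```

{"fn": "jog_arm", "kwargs": {
  "xyz": [
    [0.5,-3.5,60],
    [0.5,-3.5,120],
    [0.5,-3.5,170],
    [0.5,-3.5,194],
    [0.5,-3.5,194],
    [0.5,-3.5,194],
    [0.5,-3.5,194],
    [0.5,-3.5,194],
    [0.5,-3.5,194]
  ],
  "rotation": [
    [0,0,0],
    [0,0,0],
    [0,0,0],
    [0,0,0],
    [0,0,0],
    [0,0,0],
    [0,0,0],
    [0,0,0],
    [0,0,0]
  ],
  "fingers": [70,70,70,70,70,50,50,50,50]
}}

```text
time_s: 32.05
eef_pos: [0.5007, 0.4076, 0.0089]
tcp_rot: [-180.0, -0.2, 4.2]
ft_force: [-1.0, -1.1, 5.7]
finger_gap: 0.0573
```

Run:
```python
from lib import *
plan((500,407,200,(180,0,1)),(592,-18,200,(180,0,1)))
```

```text
t 32.05 pos [500.7 407.6   8.9] rpy [-180.    -0.2    4.2] gap 57.3 F [-1.  -1.1  5.7]
(500, 407, 200, (180, 0, 1)) -> [-0.1, 0.5, -191.1] [-0.0, -0.003, 0.056]
(592, -18, 200, (180, 0, 1)) -> [60.3, 431.1, -191.1] [-0.0, -0.003, 0.056]
```

Gripped a bit high, so I'll re-grip lower.

{"fn": "jog_arm", "kwargs": {
  "xyz": [
    [0,0,0],
    [0,0,0],
    [-0.5,0,8],
    [-0.5,0,8],
    [-0.5,0,8],
    [-0.5,0,8],
    [-0.5,0,8],
    [-0.5,0,8],
    [-0.5,0,8]
  ],
  "rotation": [
    [0,0,0],
    [0,0,0],
    [0,0,0],
    [0,0,0],
    [0,0,0],
    [0,0,0],
    [0,0,0],
    [0,0,0],
    [0,0,0]
  ],
  "fingers": [70,70,70,70,70,50,50,50,50]
}}

```text
time_s: 33.17
eef_pos: [0.5005, 0.4079, 0.0013]
tcp_rot: [-179.9, -0.2, 4.2]
ft_force: [-0.1, 1.2, 3.4]
finger_gap: 0.0584
```

Run:
```python
from lib import *
plan((500,407,200,(180,0,1)),(592,-18,200,(180,0,1)))
```

```text
t 33.17 pos [500.5 407.9   1.3] rpy [-179.9   -0.2    4.2] gap 58.4 F [-0.1  1.2  3.4]
(500, 407, 200, (180, 0, 1)) -> [0.2, 0.6, -198.7] [-0.001, -0.004, 0.056]
(592, -18, 200, (180, 0, 1)) -> [60.6, 431.3, -198.9] [-0.001, -0.004, 0.056]
```

{"fn": "jog_arm", "kwargs": {
  "xyz": [
    [0,0,-50],
    [0,0,-110],
    [0,20,-170],
    [8,80,-199],
    [16,140,-199],
    [25,200,-199],
    [34,260,-199],
    [42,320,-199],
    [51,380,-199],
    [60,431,-199]
  ],
  "rotation": [
    [0,0,0],
    [0,0,0],
    [0,0,0.03],
    [0,0,0.056],
    [0,0,0.056],
    [0,0,0.056],
    [0,0,0.056],
    [0,0,0.056],
    [0,0,0.056],
    [0,0,0.056]
  ],
  "fingers": [50,50,50,50,50,50,50,50,50,50]
}}

```text
time_s: 34.42
eef_pos: [0.5911, -0.02, 0.1997]
tcp_rot: [-179.9, -0.2, 1.0]
ft_force: [0.8, 0.7, -0.3]
finger_gap: 0.0586
```

Run:
```python
from lib import *
NEST["M"]=(615.5,-17.8)
ins("M",31,1.3,[(27,12,50),(27,12,22)])
```

```text
t 34.42 pos [591.1 -20.  199.7] rpy [-179.9   -0.2    1. ] gap 58.6 F [ 0.8  0.7 -0.3]
(600.5, -18.1, 150.2, (180, 27, 1)) -> [9.3, -1.6, 49.5] [-0.001, -0.474, 0.0]
(600.5, -18.1, 122.2, (180, 27, 1)) -> [9.2, -1.6, 77.5] [-0.001, -0.474, 0.0]
```

{"fn": "jog_arm", "kwargs": {
  "xyz": [
    [3,-1.5,15],
    [6,-1.5,30],
    [9,-1.5,49],
    [9,-1.5,65],
    [9,-1.5,77],
    [9,-1.5,77]
  ],
  "rotation": [
    [0,-0.16,0],
    [0,-0.32,0],
    [0,-0.475,0],
    [0,-0.475,0],
    [0,-0.475,0],
    [0,-0.475,0]
  ],
  "fingers": [50,50,50,50,50,50]
}}

```text
time_s: 35.17
eef_pos: [0.5999, -0.0183, 0.1242]
tcp_rot: [-179.9, 26.9, 1.0]
ft_force: [0.5, -0.7, 0.6]
finger_gap: 0.0584
```

Run:
```python
from lib import *
NEST["M"]=(615.5,-17.8)
ins("M",31,1.3,[(27,12,4),(27,17,3),(27,23,3),(18,26,2),(9,29,1),(0,30.5,0.8)])
```

```text
t 35.17 pos [599.9 -18.3 124.2] rpy [-179.9   26.9    1. ] gap 58.4 F [ 0.5 -0.7  0.6]
(600.5, -18.1, 104.2, (180, 27, 1)) -> [9.6, -0.1, 17.5] [-0.001, -0.001, 0.001]
(605.5, -18.0, 103.2, (180, 27, 1)) -> [14.5, -0.1, 16.2] [-0.001, -0.001, 0.001]
(611.5, -17.9, 103.2, (180, 27, 1)) -> [19.9, -0.1, 13.5] [-0.001, -0.001, 0.001]
(612.4, -17.9, 97.8, (180, 18, 1)) -> [23.1, -0.1, 17.9] [-0.001, 0.156, 0.0]
(614.1, -17.8, 92.1, (180, 9, 1)) -> [27.2, -0.2, 22.2] [-0.001, 0.313, 0.0]
(615.0, -17.8, 87.1, (180, 0, 1)) -> [30.3, -0.2, 26.2] [-0.001, 0.47, 0.0]
```

{"fn": "jog_arm", "kwargs": {
  "xyz": [
    [5,0,9],
    [9.6,0,17.5],
    [14.5,0,16],
    [20,0,13.5],
    [20,0,13.5],
    [23,0,18],
    [27,0,22],
    [30.3,0,26],
    [30.3,0,26],
    [30.3,0,26]
  ],
  "rotation": [
    [0,0,0],
    [0,0,0],
    [0,0,0],
    [0,0,0],
    [0,0,0],
    [0,0.156,0],
    [0,0.313,0],
    [0,0.47,0],
    [0,0.47,0],
    [0,0.47,0]
  ],
  "fingers": [50,50,50,50,50,50,50,50,50,50]
}}

```text
time_s: 36.42
eef_pos: [0.6156, -0.0178, 0.0882]
tcp_rot: [-179.9, 0.1, 1.0]
ft_force: [0.2, -0.2, -0.3]
finger_gap: 0.0587
```

Good. I'll release, rise, and travel back toward C, stopping high for a look.

{"fn": "jog_arm", "kwargs": {
  "xyz": [
    [0,0,0],
    [0,0,0],
    [0,0,0],
    [0,0,-30],
    [0,0,-80],
    [0,0,-112],
    [0,0,-112]
  ],
  "rotation": [
    [0,0,0],
    [0,0,0],
    [0,0,0],
    [0,0,0],
    [0,0,0],
    [0,0,0],
    [0,0,0]
  ],
  "fingers": [72,72,72,72,74,74,74]
}}

```text
time_s: 37.3
eef_pos: [0.6175, -0.018, 0.2035]
tcp_rot: [-179.9, -0.2, 1.0]
ft_force: [0.1, -0.2, -0.2]
finger_gap: 0.074
```

Run:
```python
from lib import *
c=arm.camera("wrist");np.savez("w11.npz",**c);cv2.imwrite("pics/w11.png",c["color"][80:420])
z=c["z_map"];ys,xs=np.mgrid[:480,:640];P=(np.stack([(xs-c["cx"])/c["fx"]*z,(ys-c["cy"])/c["fy"]*z,z],-1)-c["t"])@c["R"]
for n,(x,y) in NEST.items():
    for k in(-18,0,15):
        m=(abs(P[...,0]*1e3-x-k)<4)&(abs(P[...,1]*1e3-y)<22)&(P[...,2]>.07)&(P[...,2]<.12);print(n,k,np.median(P[m][:,2]).round(4),m.sum())
plan((430,330,200,(180,0,-15)))
```

```text
L -18 0.0878 511
L 0 0.0879 729
L 15 0.0876 529
M -18 0.0875 474
M 0 0.0885 584
M 15 0.0878 487
R -18 0.0853 507
R 0 0.0852 533
R 15 0.0853 420
t 37.35 pos [616.4 -17.8 201.2] rpy [-179.9    0.     1. ] gap 74.1 F [-0.2 -0.6 -0.5]
(430, 330, 200, (180, 0, -15)) -> [-180.4, -351.0, 1.8] [-0.002, 0.0, 0.279]
```

{"fn": "jog_arm", "kwargs": {
  "xyz": [
    [-30,-55,0],
    [-60,-110,0],
    [-90,-165,0],
    [-120,-220,0],
    [-150,-275,0],
    [-180,-330,0],
    [-198,-366,0],
    [-198,-366,0],
    [-198,-366,0]
  ],
  "rotation": [
    [0,0,0.05],
    [0,0,0.1],
    [0,0,0.15],
    [0,0,0.2],
    [0,0,0.25],
    [0,0,0.279],
    [0,0,0.279],
    [0,0,0.279],
    [0,0,0.279]
  ],
  "fingers": [70,70,70,70,70,70,70,70,70]
}}

```text
time_s: 38.48
eef_pos: [0.4118, 0.3442, 0.2008]
tcp_rot: [180.0, 0.1, -15.0]
ft_force: [-0.3, -0.5, -0.0]
finger_gap: 0.07
```

Run:
```python
from lib import *
m=look(.4102,.3467,-15)*1e3;plan((m[0],m[1],60,(180,0,-15)),(m[0],m[1],-2,(180,0,-15)))
c=arm.camera("wrist");cv2.imwrite("pics/w12.png",c["color"][60:400])
```

```text
centre [0.41   0.3466] yaw from y -15.7 from x -15.7 spacing 0.0279 0.0279
centre [0.41   0.3466] yaw from y -15.7 from x -15.7 spacing 0.0279 0.0279
t 38.52 pos [412.1 343.9 201. ] rpy [-1.8e+02  1.0e-01 -1.5e+01] gap 69.9 F [0.7 1.1 0.2]
(np.float64(410.0435450098937), np.float64(346.6142484943565), 60, (180, 0, -15)) -> [-2.5, -2.1, 141.1] [-0.0, 0.001, -0.0]
(np.float64(410.0435450098937), np.float64(346.6142484943565), -2, (180, 0, -15)) -> [-2.5, -2.1, 203.1] [-0.0, 0.001, -0.0]
```

View pics/w12.png

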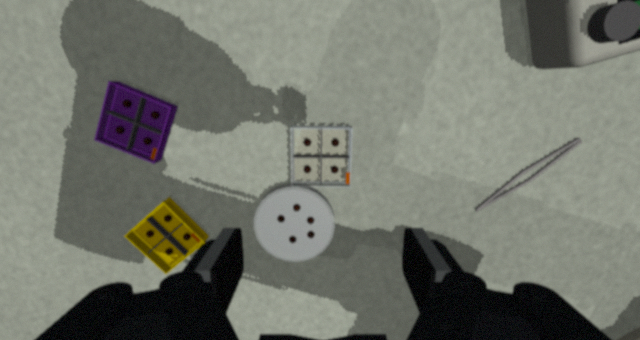

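C is touching close to the round dish at (294,222), but both finger sides are clear. Gripping.

{"fn": "jog_arm", "kwargs": {
  "xyz": [
    [-0.5,-2,60],
    [-0.5,-2,120],
    [-0.5,-2,175],
    [-0.5,-2,200],
    [-0.5,-2,200],
    [-0.5,-2,200],
    [-0.5,-2,200],
    [-0.5,-2,200],
    [-0.5,-2,200]
  ],
  "rotation": [
    [0,0,-0.01],
    [0,0,0.012],
    [0,0,0.012],
    [0,0,0.012],
    [0,0,0.012],
    [0,0,0.012],
    [0,0,0.012],
    [0,0,0.012],
    [0,0,0.012]
  ],
  "fingers": [70,70,70,70,70,50,50,50,50]
}}

```text
time_s: 39.7
eef_pos: [0.4129, 0.3466, 0.0025]
tcp_rot: [-179.9, -0.0, -15.7]
ft_force: [-0.4, 0.6, 6.1]
finger_gap: 0.0585
```

Run:
```python
from lib import *
plan((412,346,200,(180,0,1)),(592,-112,200,(180,0,1)))
```

```text
t 39.7 pos [412.9 346.6   2.5] rpy [-179.9   -0.   -15.7] gap 58.5 F [-0.4  0.6  6.1]
(412, 346, 200, (180, 0, 1)) -> [-0.7, 0.4, -197.5] [-0.002, -0.001, -0.292]
(592, -112, 200, (180, 0, 1)) -> [296.7, 392.5, -198.4] [-0.002, -0.001, -0.292]
```

{"fn": "jog_arm", "kwargs": {
  "xyz": [
    [0,0,-55],
    [0,0,-115],
    [0,0,-170],
    [37,49,-198],
    [74,98,-198],
    [111,147,-198],
    [148,196,-198],
    [185,245,-198],
    [222,294,-198],
    [259,343,-198]
  ],
  "rotation": [
    [0,0,0],
    [0,0,-0.05],
    [0,0,-0.1],
    [0,0,-0.15],
    [0,0,-0.2],
    [0,0,-0.25],
    [0,0,-0.292],
    [0,0,-0.292],
    [0,0,-0.292],
    [0,0,-0.292]
  ],
  "fingers": [50,50,50,50,50,50,50,50,50,50]
}}

```text
time_s: 40.95
eef_pos: [0.5694, -0.0559, 0.1997]
tcp_rot: [-179.8, -0.0, 1.0]
ft_force: [0.2, 0.5, 0.5]
finger_gap: 0.0585
```

Run:
```python
from lib import *
NEST["R"]=(617.3,-111.8)
ins("R",27.2,2.5,[(0,5,110),(27,12,50),(27,12,22)])
```

```text
t 40.95 pos [569.4 -55.9 199.7] rpy [-179.8   -0.     1. ] gap 58.5 F [0.2 0.5 0.5]
(595.1, -112.2, 197.5, (180, 0, 1)) -> [24.7, 56.7, 2.1] [-0.003, -0.001, 0.0]
(606.2, -112.0, 149.6, (180, 27, 1)) -> [35.8, 56.9, 50.0] [-0.003, -0.472, 0.001]
(606.2, -112.0, 121.6, (180, 27, 1)) -> [35.8, 56.9, 78.0] [-0.003, -0.472, 0.001]
```

{"fn": "jog_arm", "kwargs": {
  "xyz": [
    [25,57,2],
    [25,57,2],
    [28,57,16],
    [32,57,33],
    [36,57,50],
    [36,57,65],
    [36,57,78],
    [36,57,78]
  ],
  "rotation": [
    [0,0,0],
    [0,0,0],
    [0,-0.16,0],
    [0,-0.32,0],
    [0,-0.472,0],
    [0,-0.472,0],
    [0,-0.472,0],
    [0,-0.472,0]
  ],
  "fingers": [50,50,50,50,50,50,50,50]
}}

```text
time_s: 41.95
eef_pos: [0.606, -0.1119, 0.1233]
tcp_rot: [-179.8, 26.8, 1.1]
ft_force: [0.3, -0.8, 1.0]
finger_gap: 0.0584
```

Run:
```python
from lib import *
NEST["R"]=(617.3,-111.8)
ins("R",27.2,2.5,[(27,12,4),(27,17,3),(27,22,3),(18,25,2),(9,28,1),(0,29.5,0.8)])
```

```text
t 41.95 pos [ 606.  -111.9  123.3] rpy [-179.8   26.8    1.1] gap 58.4 F [ 0.3 -0.8  1. ]
(606.2, -112.0, 103.6, (180, 27, 1)) -> [9.1, 0.1, 17.5] [-0.002, -0.003, 0.002]
(611.2, -111.9, 102.6, (180, 27, 1)) -> [14.0, 0.1, 16.1] [-0.002, -0.003, 0.002]
(616.2, -111.8, 102.6, (180, 27, 1)) -> [18.4, 0.1, 13.9] [-0.002, -0.003, 0.002]
(617.2, -111.8, 97.8, (180, 18, 1)) -> [21.5, 0.1, 17.7] [-0.002, 0.154, 0.002]
(618.8, -111.8, 92.7, (180, 9, 1)) -> [25.2, 0.2, 21.5] [-0.002, 0.311, 0.002]
(619.6, -111.8, 88.3, (180, 0, 1)) -> [27.9, 0.2, 25.1] [-0.002, 0.469, 0.001]
```

{"fn": "jog_arm", "kwargs": {
  "xyz": [
    [5,0,9],
    [9,0,17.5],
    [14,0,16],
    [18.4,0,14],
    [18.4,0,14],
    [21.5,0,18],
    [25,0,21.5],
    [28,0,25],
    [28,0,25],
    [28,0,25]
  ],
  "rotation": [
    [0,0,0],
    [0,0,0],
    [0,0,0],
    [0,0,0],
    [0,0,0],
    [0,0.156,0],
    [0,0.313,0],
    [0,0.47,0],
    [0,0.47,0],
    [0,0.47,0]
  ],
  "fingers": [50,50,50,50,50,50,50,50,50,50]
}}

```text
time_s: 43.2
eef_pos: [0.6199, -0.1116, 0.089]
tcp_rot: [-179.9, 0.0, 1.0]
ft_force: [0.7, 0.1, -0.7]
finger_gap: 0.0583
```

{"fn": "jog_arm", "kwargs": {
  "xyz": [
    [0,0,0],
    [0,0,0],
    [0,0,0],
    [0,0,-30],
    [0,0,-80],
    [0,0,-112],
    [-10,-55,-112],
    [-17,-94,-112],
    [-17,-94,-112],
    [-17,-94,-112]
  ],
  "rotation": [
    [0,0,0],
    [0,0,0],
    [0,0,0],
    [0,0,0],
    [0,0,0],
    [0,0,0],
    [0,0,0],
    [0,0,0],
    [0,0,0],
    [0,0,0]
  ],
  "fingers": [72,72,72,72,74,74,74,60,60,60]
}}

```text
time_s: 44.45
eef_pos: [0.6014, -0.0183, 0.2013]
tcp_rot: [-179.9, 0.0, 1.1]
ft_force: [-0.2, -0.1, 0.4]
finger_gap: 0.0601
```

Run:
```python
from lib import *
c=arm.camera("wrist");np.savez("w13.npz",**c);cv2.imwrite("pics/w13.png",c["color"][80:420])
z=c["z_map"];ys,xs=np.mgrid[:480,:640];P=(np.stack([(xs-c["cx"])/c["fx"]*z,(ys-c["cy"])/c["fy"]*z,z],-1)-c["t"])@c["R"]
for n,(x,y) in NEST.items():
    print(n,[np.median(P[(abs(P[...,0]*1e3-x-k)<4)&(abs(P[...,1]*1e3-y)<22)&(P[...,2]>.07)&(P[...,2]<.12)][:,2]).round(4) for k in(-18,0,15)])
plan((460,-20.5,200,(180,0,1)),(460,-20.5,111,(180,0,1)))
h=hsv(c);blobs(c,((h[...,0]<8)|(h[...,0]>172))&(h[...,1]>150)&(h[...,2]>60),.12,20)
```

```text
L [np.float64(0.0878), np.float64(0.0877), np.float64(0.0875)]
M [np.float64(0.0874), np.float64(0.088), np.float64(0.0875)]
R [np.float64(0.0878), np.float64(0.0882), np.float64(0.0878)]
t 44.5 pos [601.4 -18.7 201.2] rpy [-1.799e+02  1.000e-01  1.000e+00] gap 59.8 F [ 0.5 -0.3  0.2]
(460, -20.5, 200, (180, 0, 1)) -> [-141.4, -0.7, 1.3] [-0.002, 0.001, 0.001]
(460, -20.5, 111, (180, 0, 1)) -> [-141.3, -0.5, 90.3] [-0.002, 0.001, 0.001]
[313, 336, 19, 64, 899] [322.  369.1] [ 0.5028 -0.0194  0.12  ] rect [array([321. , 367.6]), array([62.8, 18. ]), np.float64(88.1)]
```

View pics/w13.png

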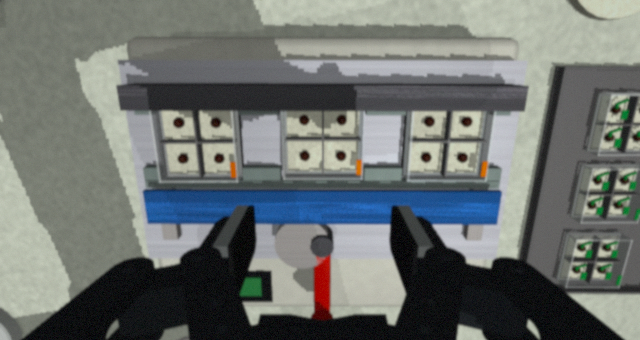

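All three fresh dishes lie flat in their nests at about (199,140), (320,137) and (444,143), with three sprouted dishes in the tray. I'll close the lever now.

{"fn": "jog_arm", "kwargs": {
  "xyz": [
    [-60,0,0],
    [-120,0,0],
    [-141,0,1],
    [-141,-0.5,40],
    [-141,-0.5,75],
    [-141,-0.5,90],
    [-141,-0.5,90],
    [-141,-0.5,90],
    [-141,-0.5,90],
    [-141,-0.5,90]
  ],
  "rotation": [
    [0,0,0],
    [0,0,0],
    [0,0,0],
    [0,0,0],
    [0,0,0],
    [0,0,0],
    [0,0,0],
    [0,0,0],
    [0,0,0],
    [0,0,0]
  ],
  "fingers": [52,52,52,52,52,52,15,15,15,15],
  "force": 40
}}

```text
time_s: 45.75
eef_pos: [0.4608, -0.02, 0.1121]
tcp_rot: [-179.8, -0.0, 1.0]
ft_force: [-1.9, 3.6, 3.5]
finger_gap: 0.0186
```

{"fn": "jog_arm", "kwargs": {
  "xyz": [
    [1,-12,0],
    [4,-24,0],
    [9.5,-35,0],
    [16.5,-45,0],
    [25,-53.5,0],
    [35,-60.5,0],
    [46,-66,0],
    [58,-69,0],
    [70,-70,0],
    [72,-70,0]
  ],
  "rotation": [
    [0,0,0],
    [0,0,0],
    [0,0,0],
    [0,0,0],
    [0,0,0],
    [0,0,0],
    [0,0,0],
    [0,0,0],
    [0,0,0],
    [0,0,0]
  ],
  "fingers": [15,15,15,15,15,15,15,15,15,15]
}}

```text
time_s: 47.0
eef_pos: [0.5311, 0.051, 0.112]
tcp_rot: [-179.9, 0.1, 1.0]
ft_force: [-4.9, 0.4, 2.3]
finger_gap: 0.0183
```

{"fn": "jog_arm", "kwargs": {
  "xyz": [
    [2,0,0],
    [3,0,0],
    [4,0,0],
    [4,0,0]
  ],
  "rotation": [
    [0,0,0],
    [0,0,0],
    [0,0,0],
    [0,0,0]
  ],
  "fingers": [15,15,15,15]
}}

```text
time_s: 47.5
eef_pos: [0.5342, 0.0512, 0.112]
tcp_rot: [-179.8, 0.1, 1.0]
ft_force: [-5.9, 2.7, 2.2]
finger_gap: 0.0184
```

{"fn": "jog_arm", "kwargs": {
  "xyz": [
    [0,0,0],
    [0,0,0],
    [0,0,-50],
    [0,0,-100],
    [0,0,-138],
    [45,48,-138],
    [66.5,68.5,-138],
    [66.5,68.5,-138],
    [66.5,68.5,-138]
  ],
  "rotation": [
    [0,0,0],
    [0,0,0],
    [0,0,0],
    [0,0,0],
    [0,0,0],
    [0,0,0],
    [0,0,0],
    [0,0,0],
    [0,0,0]
  ],
  "fingers": [50,50,60,70,85,85,85,85,85]
}}

```text
time_s: 48.62
eef_pos: [0.6023, -0.0165, 0.2496]
tcp_rot: [-179.9, 0.1, 1.0]
ft_force: [-1.3, 0.1, 0.4]
finger_gap: 0.0849
```

Run:
```python
from lib import *
c=arm.camera("wrist");np.savez("w14.npz",**c);c0=dict(np.load("w2.npz"))
for k in(c0,c):
    h=hsv(k);print(-k["R"].T@k["t"])
    blobs(k,((h[...,0]<8)|(h[...,0]>172))&(h[...,1]>150)&(h[...,2]>60),.135,20)
    blobs(k,(h[...,0]>100)&(h[...,0]<125)&(h[...,1]>130)&(h[...,2]>50),.107,2000)
o=np.vstack([c0["color"][150:390],c["color"][150:390]]);cv2.imwrite("pics/w14.png",o)
t=arm.camera("top");h=hsv(t);m=((h[...,0]<8)|(h[...,0]>172))&(h[...,1]>150)&(h[...,2]>80);m[:240]=0;m[:,:250]=0;m[:,400:]=0;blobs(t,m,.12)
plan()
```

```text
[ 0.66985973 -0.01691383  0.3926849 ]
[228, 288, 85, 39, 1374] [261.5 301.5] [0.5401 0.0311 0.135 ] rect [array([267.8, 298.5]), array([32.6, 87.5]), np.float64(69.8)]
[169, 228, 306, 31, 8761] [320.7 243.1] [ 0.5833 -0.0174  0.107 ] rect [array([321.5, 243. ]), array([ 30., 305.]), np.float64(90.0)]
[ 0.6730453  -0.01528695  0.39166576]
[231, 291, 84, 39, 1361] [264.7 305.1] [0.5398 0.031  0.135 ] rect [array([270.1, 302.3]), array([32.5, 87.3]), np.float64(69.3)]
[172, 231, 306, 31, 8623] [324.2 246.3] [ 0.5832 -0.0179  0.107 ] rect [array([324.5, 246. ]), array([305.,  30.]), np.float64(0.0)]
[302, 257, 28, 7, 133] [314.1 260.2] [0.5279 0.0265 0.12  ] rect [array([315.5, 260. ]), array([ 6., 27.]), np.float64(90.0)]
t 48.73 pos [602.  -16.  250.1] rpy [-1.798e+02  1.000e-01  1.000e+00] gap 85.0 F [ 0.1 -0.  -0. ]
```

View pics/w14.png

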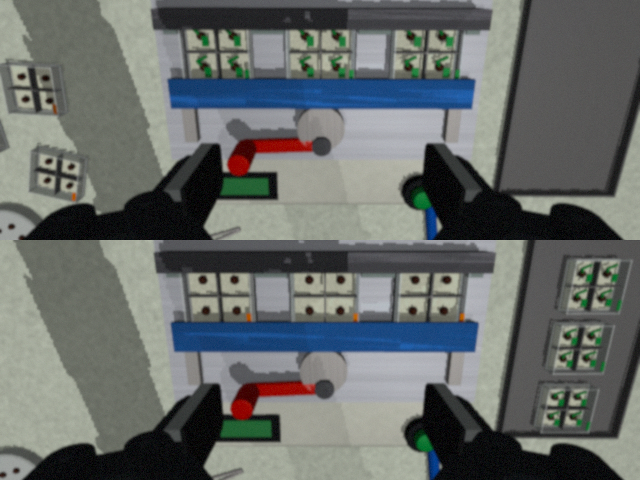

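The lever and bar are back at their start positions to within 0.5 mm, and all the dishes are in place. Now the button.

{"fn": "jog_arm", "kwargs": {
  "xyz": [
    [-50,40,0],
    [-95,75,0],
    [-139,107,0],
    [-139,107,60],
    [-139,107,110],
    [-139,107,140],
    [-139,107,140],
    [-139,107,140]
  ],
  "rotation": [
    [0,0,0],
    [0,0,0],
    [0,0,0],
    [0,0,0],
    [0,0,0],
    [0,0,0],
    [0,0,0],
    [0,0,0]
  ],
  "fingers": [0,0,0,0,0,0,0,0]
}}

```text
time_s: 49.72
eef_pos: [0.4657, -0.1249, 0.1118]
tcp_rot: [-179.9, -0.1, 1.1]
ft_force: [-0.5, 0.3, 1.7]
finger_gap: 0.0
```

Run:
```python
from lib import *
plan((465,-125,100,(180,0,1)))
c=arm.camera("wrist");h=hsv(c);g=(h[...,0]>50)&(h[...,0]<80)&(h[...,1]>120)&(h[...,2]>50)
g[:, :200]=0;blobs(c,g,.085,60);print(proj(c,[.465,-.125,.085]))
z=c["z_map"];ys,xs=np.mgrid[:480,:640];P=(np.stack([(xs-c["cx"])/c["fx"]*z,(ys-c["cy"])/c["fy"]*z,z],-1)-c["t"])@c["R"]
m=g&(P[...,1]<-.1)&(P[...,1]>-.15);print(m.sum(),np.median(P[m],0) if m.any() else 0)
```

```text
t 49.73 pos [ 465.7 -124.9  111.8] rpy [-1.799e+02 -1.000e-01  1.100e+00] gap 0.0 F [-0.5  0.3  1.7]
(465, -125, 100, (180, 0, 1)) -> [-0.7, 0.1, 11.8] [-0.002, -0.001, 0.001]
[608, 15, 20, 20, 108] [615.7  23.6] [ 0.5879 -0.2508  0.085 ] rect [array([616. ,  22.6]), array([ 8.3, 26.2]), np.float64(43.2)]
[616, 35, 13, 17, 156] [622.4  42.8] [ 0.5805 -0.2557  0.085 ] rect [array([622.3,  42.4]), array([10.2, 16.7]), np.float64(11.3)]
[589, 96, 19, 16, 71] [595.6 103.1] [ 0.5554 -0.2498  0.085 ] rect [array([596.8, 101.6]), array([ 7.2, 22.7]), np.float64(47.1)]
[598, 112, 12, 15, 131] [603.3 119.2] [ 0.5484 -0.2551  0.085 ] rect [array([603.2, 118.5]), array([ 9.6, 14.7]), np.float64(11.3)]
[580, 140, 18, 15, 69] [586.7 146.9] [ 0.5357 -0.2502  0.085 ] rect [array([587.8, 145.3]), array([ 7.1, 20.5]), np.float64(45.0)]
[621, 140, 19, 15, 72] [627.8 146.6] [ 0.5362 -0.2699  0.085 ] rect [array([629.2, 145.1]), array([ 6.7, 21.5]), np.float64(49.1)]
[589, 155, 12, 15, 117] [594.4 162.1] [ 0.5287 -0.2556  0.085 ] rect [array([594.3, 161.2]), array([ 9.5, 14.3]), np.float64(14.0)]
[629, 
[... 275 characters left out ...]
89] [616.5 234.1] [ 0.4928 -0.2756  0.085 ] rect [array([616.5, 234. ]), array([10.,  9.]), np.float64(90.0)]
[303, 261, 41, 30, 608] [323.3 274.1] [ 0.4677 -0.125   0.085 ] rect [array([323. , 275.5]), array([40., 29.]), np.float64(-0.0)]
[566, 264, 11, 12, 91] [571.1 269.7] [ 0.4728 -0.2566  0.085 ] rect [array([571.1, 269.1]), array([ 8.4, 11.6]), np.float64(11.3)]
[603, 265, 10, 11, 83] [607.6 269.5] [ 0.4733 -0.2759  0.085 ] rect [array([607.7, 269.5]), array([ 8.1, 10.4]), np.float64(9.5)]
[619, 267, 8, 16, 80] [622.5 274.6] [ 0.4706 -0.2845  0.085 ] rect [array([622.5, 274.5]), array([ 5.1, 15.8]), np.float64(14.0)]
[323.08709783 278.88933083]
613 [ 0.46958727 -0.12484583  0.08933645]
```

{"fn": "jog_arm", "kwargs": {
  "xyz": [
    [0,0,10],
    [0,0,18],
    [0,0,21],
    [0,0,24],
    [0,0,27],
    [0,0,27]
  ],
  "rotation": [
    [0,0,0],
    [0,0,0],
    [0,0,0],
    [0,0,0],
    [0,0,0],
    [0,0,0]
  ],
  "fingers": [0,0,0,0,0,0]
}}

```text
time_s: 50.52
eef_pos: [0.4657, -0.125, 0.0851]
tcp_rot: [-179.9, -0.1, 1.1]
ft_force: [-2.7, 1.5, 4.2]
finger_gap: 0.0002
```

{"fn": "jog_arm", "kwargs": {
  "xyz": [
    [0,0,2],
    [0,0,4],
    [0,0,5],
    [0,0,5]
  ],
  "rotation": [
    [0,0,0],
    [0,0,0],
    [0,0,0],
    [0,0,0]
  ],
  "fingers": [0,0,0,0]
}}

```text
time_s: 51.02
eef_pos: [0.466, -0.1251, 0.0836]
tcp_rot: [-179.9, -0.2, 1.1]
ft_force: [-13.1, 5.6, 30.4]
finger_gap: 0.0003
```

Bottomed out at 30 N, so the button is fully down. I'll rise and check.

{"fn": "jog_arm", "kwargs": {
  "xyz": [
    [0,0,-20],
    [0,0,-80],
    [0,0,-140],
    [-40,0,-180],
    [-80,0,-180],
    [-80,0,-180],
    [-80,0,-180]
  ],
  "rotation": [
    [0,0,0],
    [0,0,0],
    [0,0,0],
    [0,0,0],
    [0,0,0],
    [0,0,0],
    [0,0,0]
  ],
  "fingers": [0,0,0,0,0,0,0]
}}

```text
time_s: 51.9
eef_pos: [0.3858, -0.1268, 0.2633]
tcp_rot: [-179.9, -0.2, 1.1]
ft_force: [-0.1, 0.2, -0.1]
finger_gap: -0.0002
```

Run:
```python
from lib import *
t=arm.camera("top");h=hsv(t);H,S=h[...,0],h[...,1];sl=np.zeros(H.shape,bool);sl[200:300,250:480]=1
print("lever");blobs(t,sl&((H<8)|(H>172))&(S>150)&(h[...,2]>80),.12)
print("bar");blobs(t,sl&(H>100)&(H<125)&(S>130)&(h[...,2]>50),.107,300)
print("orange tags");blobs(t,sl&(H>4)&(H<20)&(S>120)&(h[...,2]>80),.1,1)
s=arm.state();print(s["time_s"],s["eef_pos"],s["ft_force"].round(1))
arm.hand_in()
```

```text
lever
bar
[281, 233, 103, 14, 990] [331.7 239.7] [ 0.5824 -0.0195  0.107 ] rect [array([331.9, 239.6]), array([ 10.3, 102.1]), np.float64(88.0)]
orange tags
[342, 232, 1, 2, 2] [342.  232.5] [ 0.6021 -0.0469  0.1   ] rect [array([342. , 232.5]), array([1., 0.]), np.float64(-90.0)]
[378, 232, 1, 1, 1] [378. 232.] [ 0.602  -0.1409  0.1   ] rect [array([378., 232.]), array([0., 0.]), np.float64(0.0)]
[306, 234, 1, 1, 1] [306. 234.] [0.5996 0.0473 0.1   ] rect [array([306., 234.]), array([0., 0.]), np.float64(0.0)]
51.95 [ 0.38596786 -0.12684164  0.26297963] [-0.5  0.2 -0.1]
the job is handed in; nothing more can be done
```

The job is done and handed in at about 52 s of the 210 s allowed. I freed the lever, laid the three sprouted dishes side by side in the grey tray, and loaded the three fresh dishes tilted under the lip into their own nests. Then I swung the lever back to clamp them, and only after that pressed the green button until it bottomed out (30 N).

**What the last checks showed:**
- **Fresh dishes:** wrist depth before clamping showed all three flat in their nests. The wrist picture after clamping and the orange tags in the last top view still place one dish in each nest.
- **Clamp:** the lever and bar were within about 0.5 mm of their clamped start positions. The last top view agrees on the bar.
- **Tray:** the three sprouted dishes lay flat and unstacked in the last wrist picture that shows it.

**What failed or disagreed:**
- **Lever in the final view:** the lever's red did not show in the final top view, probably because the arm was in the way. Its position therefore rests on the check made just before the button press.
- **Middle sprouted dish:** its front caught briefly on the bar (about 22 N) while coming out. I backed off and tilted it further, and it then came free.
- **Fresh dish by the round dish:** it had been knocked aside during the run. I located it again and picked it up without trouble.
- **Camera offset:** the top and wrist cameras disagreed by about 2.5 mm across the bench, and I used the wrist values.

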